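# Air and lamp for the painting stand

### The arm

A 6-joint arm with a two-finger parallel gripper is mounted at the origin on the work surface. World frame = base frame: x ahead of the robot, y to its left, z up, the work surface at z = 0. Lengths are in m, angles in rad, forces in N, time in s.
With the tool pointing down it reaches from about 0.3 to 0.875 m from the base axis. Payload 6.4 kg.
Tool frame: the origin (TCP) lies midway between the tips of the shut fingers; the grasp point (between the pads) lies 19 mm behind it; z points along the fingers, y is the line along which they close (so a half turn about z gives the same grasp; the last joint's range is limited). The gripper opens to 85 mm and grips with 20 to 120 N. Pads are 22 mm wide; open, the fingers measure 114 mm over their backs; the gripper's body (76 mm by 85 mm) begins 54 mm behind the grasp point. The pads swing forward as they close: fully open they stand 13 mm farther back than shut.
Start: joints at [0.971, 0.181, 1.607, -0, 1.354, -0.206], TCP at [0.221, 0.531, 0.231] pointing down, gripper open.
Joint ranges: [-2.99, 2.99], [-0.89, 2.07], [0.3, 2.58], [-1.14, 4.28], [0, 2.63], [-3.12, 3.12]. Speed limits (rad/s): [2.57, 2.57, 3.01, 3.14, 3.14, 3.14].

### API

Orientations are given as a unit quaternion [w, x, y, z].
In Python, from bench import ctrl, vision, workorder gives the robot as it stands. The module is installed in compiled form; this text tells all that it offers.
- The arm moves only by the tool servo_tool, never from a script. Its argument "steps" is a list of rows, each an object of numbers: "dx", "dy", "dz": the shift along the world's x, y, z as a fraction of full scale; "wx", "wy", "wz": the turn, a rotation vector about the world's x, y, z as a fraction of full scale. A call has exactly 5 rows; each row is the pose to reach, as a shift and turn from the pose commanded when the call began, turning the shorter way round; what a row does not reach only later rows make up. Full scale, the value 1, is 100 mm for a shift and pi rad for a turn. A row lasts 1/12 s, in which the tool goes at most 41.7 mm and 7.16 degrees, less where a joint would pass 70% of its speed; a pose out of reach is approached as far as the arm can. A call with a number of a shift or a turn outside -1 to 1 is refused whole. A call with a gripper value outside its range is refused whole. "jaw" is the opening, from 0 (shut) to 1 (fully open), set as the call begins (left out, the last holds). The fingers move at their own pace and stop on an object; the grip force is fixed at half the most. Time passes only in rows, so rows that repeat a pose let the fingers close, or fill a call up. It gives the time, the measured TCP pose, the force, the opening and the grip force at its end, in the units of the state.
- ctrl.get_obs(): the state, without advancing time (a new reading comes with each control period).
- vision.camera(name): name is "scene" or "side" or "wrist"; returns a dict with "frame" (420x560x3 uint8, red, green, blue), "vfov" (degrees; the focal length in pixels is half the picture's height over the tangent of half this angle, whatever the lens; pixels are square), "cx", "cy" (the principal point, pixels), "camera_from_world" (4x4, takes a point from world to camera coordinates). Camera axes: x right, y up, looking along -z (the intrinsics and any distortion apply to the point x, -y, -z); pixel columns grow to the right and rows downward; lengths in m; the calibration is good to about 2 mm. A picture is of the moment at which its call begins. There is no depth.
- workorder.hand_in(): hands the job in; it is judged then, once.
The state is a dict: "time_s": time; "q": joint angles; "dq": joint speeds; "joint_efforts": joint torques, N m; "eef_pos": TCP position; "eef_rot": TCP orientation; "wrist_force": force on the tool from outside, world axes, zero at the start; "torque": the same for the moment, N m; "opening": opening from 0.0 (shut) to 1.0 (fully open); "grasp_force": force on a finger pad.
Only numpy, scipy, OpenCV 4.12 (cv2) and the standard library are available. Lean on these libraries where they do the work, as an engineer would, in place of code of your own. Each camera call takes 0.05 s, during which the arm holds its last target. There are 200 camera calls.

### The job

Get the bench ready for spraying the blue model car: first take the red post on the magnifier lamp's head and swing the lamp from the air valves to right above the middle of the round painting stand. Then turn the red lever fully closed (square to the pipe), and after that open the yellow lever until it lies along the orange mark on its dial. Leave the blue lever and everything else on the bench as they are.

Things in the scene. Friction and masses are not known exactly. Their poses are not given: they have to be found in the camera images.
- manifold: fixed air manifold: steel pipe 28 mm thick, 500 mm long along its y, axis 50 mm above the table; origin on the table under the pipe's middle. Three brass lever valves sit on it at y = -155, 0 and 155 mm, colours in any order; each has a white 100 mm dial under its lever, top 76 mm above the table. No valve is higher than 114 mm
- yellow_valve: the valve with the yellow lever; origin on the table right under the lever's turning axis; x and y as the manifold's
- red_valve: the valve with the red lever; origin as for the yellow one
- blue_valve: the valve with the blue lever; origin as for the yellow one
- yellow_grip (a point): middle of the yellow sleeve of the yellow valve's lever, 85 mm from the turning axis, 100 mm above the table. The sleeve is 75 mm long, 20 mm wide, 18 mm high, from 40 to 115 mm from the axis; below its outer half there is only the 28 mm thick air pipe (top at 64 mm) or the table. Own x axis points along the lever from here back to the turning axis, z up
- red_grip (a point): middle of the red sleeve of the red valve's lever, 85 mm from the turning axis, 100 mm above the table. The sleeve is 75 mm long, 20 mm wide, 18 mm high, from 40 to 115 mm from the axis; below its outer half there is only the 28 mm thick air pipe (top at 64 mm) or the table. Own x axis points along the lever from here back to the turning axis, z up
- blue_grip (a point): middle of the blue sleeve of the blue valve's lever, 85 mm from the turning axis, 100 mm above the table. The sleeve is 75 mm long, 20 mm wide, 18 mm high, from 40 to 115 mm from the axis; below its outer half there is only the 28 mm thick air pipe (top at 64 mm) or the table. Own x axis points along the lever from here back to the turning axis, z up
- yellow_lever (a joint): turn of the yellow lever in rad about its vertical axis: 0 = closed (lever square to the pipe, on the robot's side), pi/2 = fully open (lever along the pipe, towards the manifold's +y end); grows clockwise seen from above; stops at both ends; stays where it is left; stiff, 0.3 N m. Starts nearly closed
- red_lever (a joint): turn of the red lever in rad about its vertical axis: 0 = closed (lever square to the pipe, on the robot's side), pi/2 = fully open (lever along the pipe, towards the manifold's +y end); grows clockwise seen from above; stops at both ends; stays where it is left; stiff, 0.3 N m. Starts well open
- blue_lever (a joint): turn of the blue lever in rad about its vertical axis: 0 = closed (lever square to the pipe, on the robot's side), pi/2 = fully open (lever along the pipe, towards the manifold's +y end); grows clockwise seen from above; stops at both ends; stays where it is left; stiff, 0.3 N m. Not to be moved
- mark: orange T-shaped mark fixed on the yellow valve's dial, 10 mm wide, reaching from 30 to 72 mm from the turning axis, top 81 mm above the table (the lever passes over it); origin on the table under the yellow lever's turning axis; its -x axis points along the mark, outwards. It shows the direction in which the yellow lever has to point
- lamp: magnifier lamp: round 136 mm foot fixed on the bench with an aluminium pole; origin on the table on the pole's axis, which is the vertical turning axis of the arm
- lamp_arm (a joint): turn of the lamp's arm about the pole in rad: 0 = arm along the world -x, grows anticlockwise seen from above; range -1.2 to 1.2; stiff (about 0.9 N m, 3 N at the head), stays where it is left
- lamp_grip (a point): on the upright red grip post of the lamp's head, 290 mm above the table, 300 mm from the pole's axis. The post is round, 18 mm thick, from 250 to 312 mm above the table, in the middle of the white round head (110 mm diameter, underside at 204 mm). The arm is an 18 mm tube, axis at 240 mm
- stand_centre (a point): middle of the top of the round plywood painting stand (fixed, 124 mm diameter, 30 mm high) on which the model car stands; it is 300 mm from the lamp's pole, on the circle of the lamp's head
- car: blue model car 104 x 46 x 39 mm, loose on the painting stand; origin under its middle
- can: green can, diameter 62, 112 mm high, on the robot's side of the manifold beside the levers; origin at its underside
- jar_a: jar with red lid, diameter 54, 75 mm high, behind the pipe; origin at its underside
- jar_b: jar with blue lid, diameter 54, 75 mm high, behind the pipe; origin at its underside
- cup: brown cardboard cup, diameter 80, 95 mm high; origin at its underside
- roller: paint roller lying on the bench, 200 mm long, 44 mm high; origin at its underside

How it is judged:
By the outcome, as a careful person would: the job done as asked, in the order asked, and still so for the second after the job is handed in, with the robot touching nothing.
It also fails if it takes over 66 s, if anything falls off the work surface, if the arm or the gripper's body presses on something with over 40 N, if the wrist force passes 120 N, or if a joint passes its speed limit or range.

## Working session

There is one attempt and no reset: what is moved stays moved. The work goes in short steps, Python scripts to look and compute and a tool call to move; the robot and the scene stay as the last step left them, time stands still between calls to the robot, and variables do not carry over. Pictures are saved under pics/ and viewed, at most 10 in all, crops included, and the job is handed in when it is done.

Besides the shell and the picture viewer there is one more tool, called after "Emit:" as name([rows], argument=value, ...), one row to a line, values as JSON. servo_tool: Moves the arm, as the interface text tells. Its arguments: {"type":"object","properties":{"steps":{"type":"array","items":{"type":"object","properties":{"dx":{"type":"number"},"dy":{"type":"number"},"dz":{"type":"number"},"wx":{"type":"number"},"wy":{"type":"number"},"wz":{"type":"number"}}}},"jaw":{"type":"number"}},"required":["steps"]}

```bash
mkdir -p pics; cat > h.py <<'E'
import numpy as np, cv2
from bench import ctrl, vision, workorder
def grab(n, f):
    c=vision.camera(n); cv2.imwrite('pics/'+f+'.png',c['frame'][:,:,::-1]); 
    np.savez('pics/'+f+'.npz',**{k:np.array(v) for k,v in c.items()}); return c
def load(f): return dict(np.load('pics/'+f+'.npz',allow_pickle=True))
def ray(c,u,v):
    f=210/np.tan(np.radians(float(c['vfov']))/2); T=np.array(c['camera_from_world'])
    d=np.array([(u-c['cx'])/f,-(v-c['cy'])/f,-1.]); R=T[:3,:3]
    return -R.T@T[:3,3], R.T@d
def onz(c,u,v,z):
    o,d=ray(c,u,v); return o+d*(z-o[2])/d[2]
def proj(c,p):
    f=210/np.tan(np.radians(float(c['vfov']))/2); T=np.array(c['camera_from_world'])
    q=T[:3,:3]@p+T[:3,3]; return np.array([c['cx']-f*q[0]/q[2], c['cy']+f*q[1]/q[2]])
def tri(rs):
    A=0;b=0
    for o,d in rs:
        d=d/np.linalg.norm(d);P=np.eye(3)-np.outer(d,d);A=A+P;b=b+P@o
    return np.linalg.solve(A,b)
E
python3 - <<'E'
from h import *
print(ctrl.get_obs())
for n in ['scene','side','wrist']:
    c=grab(n,n+'0'); print(n,{k:v for k,v in c.items() if k!='frame'})
a=[load(n+'0')['frame'] for n in ['scene','side']]
E
```

```text
{'time_s': 0.0, 'q': array([ 9.70697585e-01,  1.81572258e-01,  1.60800601e+00,  9.54867163e-06,
        1.35377460e+00, -2.06305388e-01]), 'dq': array([ 1.14050891e-04,  2.69809505e-04,  1.06286425e-03, -5.46621804e-04,
       -8.31753697e-05,  3.99889707e-04]), 'joint_efforts': array([ 1.21153453e-04, -4.44878697e+01, -3.51332474e+01, -1.29870823e-04,
        9.03519831e-03, -7.45716449e-07]), 'eef_pos': array([0.22029326, 0.5305363 , 0.23036755]), 'eef_rot': array([-3.49613006e-04,  1.95627852e-01,  9.80677811e-01, -8.07705459e-04]), 'wrist_force': array([ 0.20210097, -0.05573144,  0.31023508]), 'torque': array([-0.02234549, -0.01350768, -0.00287554]), 'grasp_force': 0.0, 'opening': 0.9999873952885058}
scene {'vfov': 49.069519986143014, 'cx': 273.93741864456064, 'cy': 207.4596882840068, 'camera_from_world': array([[ 0.78393193,  0.62084317,  0.00212038, -0.46397991],
       [-0.48843881,  0.61463093,  0.61939999,  0.18050976],
       [ 0.383247  , -0.48660311,  0.7850727 , -1.71878979],
       [ 0.        ,  0.        ,  0.        ,  1.        ]])}
side {'vfov': 50.45056853681977, 'cx': 280.8220396938521, 'cy': 213.23887377933792, 'camera_from_world': array([[ 0.53044796,  0.84767658,  0.00832953, -0.31897305],
       [-0.69995479,  0.43242332,  0.56839542,  0.31976622],
       [ 0.4782136 , -0.30733448,  0.82271336, -1.57596562],
       [ 0.        ,  0.        ,  0.        ,  1.        ]])}
wrist {'vfov': 66.83176319543293, 'cx': 283.1387825504779, 'cy': 206.16127765769883, 'camera_from_world': array([[ 0.38337005,  0.92359098, -0.00266713, -0.57351374],
       [-0.89071967,  0.36895892, -0.26549536,  0.03551059],
       [-0.24422505,  0.10415864,  0.96410845, -0.37981551],
       [ 0.        ,  0.        ,  0.        ,  1.        ]])}
```

View pics/scene0.png

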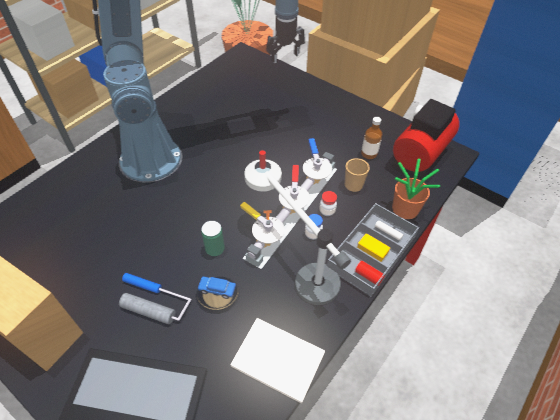

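View pics/side0.png

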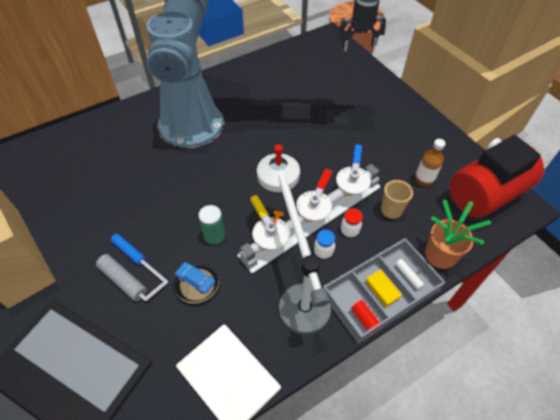

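The scene view shows the red post at (262,160) and its white head at (263,175). The pole foot is at (318,283), and the stand with the car at (217,293). The valves are yellow (268,229), red (294,197) and blue (317,168), and the green can is at (212,238). The side view shows the post at (278,155), the foot at (305,307), the stand at (197,284), yellow (271,232), red (314,206) and blue (353,180).

```bash
cat >> h.py <<'E'
def blobs(c,name,roi=None,amin=12):
    hsv=cv2.cvtColor(np.ascontiguousarray(c['frame']),cv2.COLOR_RGB2HSV);H,S,V=[hsv[:,:,i].astype(int) for i in range(3)]
    m={'red':((H<6)|(H>174))&(S>170)&(V>90),'yellow':(H>20)&(H<32)&(S>170)&(V>90),'blue':(H>100)&(H<118)&(S>150)&(V>90),
       'orange':(H>=7)&(H<18)&(S>170)&(V>120),'white':(S<40)&(V>170),'green':(H>60)&(H<95)&(S>60)&(V>40),'tan':(H>8)&(H<25)&(S>50)&(V>90)}[name].astype(np.uint8)
    if roi: k=np.zeros_like(m);k[roi[1]:roi[3],roi[0]:roi[2]]=1;m&=k
    n,l,s,ce=cv2.connectedComponentsWithStats(m)
    out=[]
    for i in range(1,n):
        if s[i,4]>=amin:
            pts=np.argwhere(l==i)[:,::-1].astype(np.float32); out.append((s[i].tolist(),ce[i].round(1).tolist(),cv2.minAreaRect(pts),pts))
    return out
E
python3 - <<'E'
from h import *
for n,roi in [('scene0',(180,120,360,320)),('side0',(160,130,400,330))]:
    c=load(n)
    for col in ['red','yellow','blue','orange','white','green','tan']:
        for b in blobs(c,col,roi): print(n,col,b[0],b[1],[np.round(x,1).tolist() for x in b[2]])
E
python3 - <<'E'
import cv2,sys
sys.path.insert(0,'.')
a=cv2.imread('pics/scene0.png')[140:330,180:360]
b=cv2.imread('pics/side0.png')[140:330,170:390]
import numpy as np
a=cv2.resize(a,None,fx=2,fy=2,interpolation=cv2.INTER_CUBIC);b=cv2.resize(b,None,fx=2,fy=2,interpolation=cv2.INTER_CUBIC)
cv2.imwrite('pics/crop.png',np.hstack([a,b]))
E
```

```text
scene0 red [259, 151, 6, 4, 19] [261.8, 152.3] [[261.5, 152.5], [3.0, 5.0], 90.0]
scene0 red [324, 192, 12, 10, 91] [330.0, 196.4] [[329.5, 196.5], [9.0, 11.0], 90.0]
scene0 red [356, 263, 4, 11, 29] [357.9, 268.4] [[357.5, 268.0], [10.0, 3.0], 90.0]
scene0 yellow [241, 202, 19, 16, 84] [249.7, 209.4] [[250.2, 209.8], [20.3, 4.5], 39.3]
scene0 blue [309, 138, 9, 15, 85] [313.0, 145.4] [[313.0, 145.5], [14.8, 5.7], 73.3]
scene0 blue [309, 214, 13, 12, 93] [316.0, 218.7] [[316.3, 218.0], [12.7, 8.5], 49.4]
scene0 blue [198, 277, 29, 17, 308] [212.3, 283.9] [[212.2, 284.2], [26.7, 14.5], 11.3]
scene0 blue [221, 282, 14, 14, 83] [229.6, 288.8] [[229.3, 289.4], [8.4, 15.9], 38.7]
scene0 white [245, 154, 92, 115, 3776] [286.7, 201.2] [[295.1, 209.3], [107.8, 91.3], 82.7]
scene0 white [320, 200, 17, 15, 154] [327.6, 208.0] [[327.4, 207.6], [16.1, 13.3], 7.6]
scene0 white [202, 221, 19, 15, 237] [210.9, 228.1] [[211.0, 228.0], [14.0, 18.0], 90.0]
scene0 white [347, 232, 13, 15, 81] [354.9, 240.0] [[355.8, 240.4], [8.8, 15.6], 50.2]
scene0 white [327, 243, 13, 13, 82] [332.8, 249.1] [[332.9, 
[... 2928 characters left out ...]
0], [11.0, 4.0], -0.0]
side0 green [199, 215, 27, 30, 487] [213.1, 231.8] [[213.3, 230.8], [26.9, 24.0], 77.0]
side0 tan [382, 179, 18, 39, 614] [391.4, 198.7] [[390.5, 198.0], [38.0, 17.0], 90.0]
side0 tan [345, 193, 7, 3, 17] [347.8, 194.2] [[348.0, 194.0], [2.0, 6.0], 90.0]
side0 tan [251, 195, 14, 13, 21] [258.4, 199.0] [[259.0, 199.7], [17.0, 4.6], 40.2]
side0 tan [273, 210, 11, 14, 87] [277.2, 215.2] [[276.0, 214.9], [9.4, 13.5], 41.2]
side0 tan [202, 269, 11, 8, 23] [207.2, 272.1] [[207.3, 272.1], [12.2, 2.2], 38.7]
side0 tan [365, 269, 35, 39, 240] [380.9, 289.1] [[383.0, 287.5], [37.0, 22.5], 51.3]
side0 tan [180, 281, 35, 22, 376] [194.0, 293.2] [[195.7, 293.6], [35.3, 19.5], 11.0]
```

View pics/crop.png

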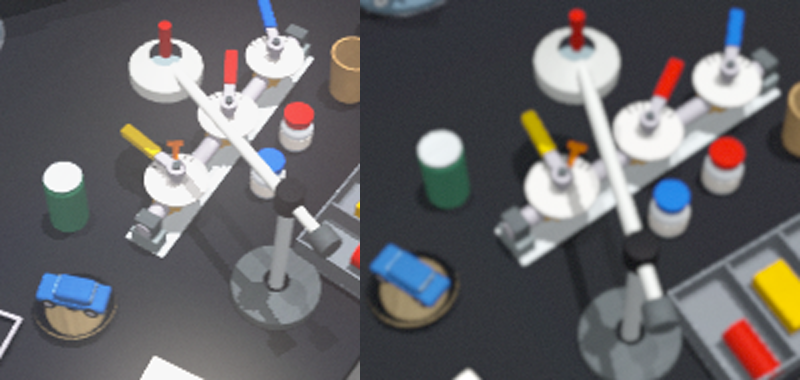

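The crop gives post tops at (262,152) in scene and (278,147) in side, and hub tops for all three valves. The orange mark is clockwise of the yellow lever, and the can is beside the yellow valve on the robot's side.

```bash
python3 - <<'E'
from h import *
a,b=load('scene0'),load('side0')
P={}
def t(n,p,q):
    P[n]=tri([ray(a,*p),ray(b,*q)]); e=np.r_[proj(a,P[n])-p,proj(b,P[n])-q]; print(n,P[n].round(4),'res',e.round(1))
S=lambda x,y:(180+x/2,140+y/2)
D=lambda x,y:(170+(x-360)/2,140+y/2)
t('post_top',S(165,24),D(577,13))
t('pole',S(277,285),D(630,337))
t('poletop',S(289,190),D(640,240))
t('stand',S(75,303),D(414,286))
t('hubY',S(176,167),D(562,174)); t('hubR',S(229,100),D(650,119)); t('hubB',S(275,43),D(729,67))
t('dialY',S(174,180),D(562,187)); t('dialR',S(228,114),D(649,131)); t('dialB',S(273,57),D(726,80))
t('Yg',(249.3,209.6),(258.2,205.8))
t('Bg',(313,145.4),(357.1,152.9))
t('Rtip',S(231,53),D(676,64))
t('can',(210.9,228.1),(209.3,214.0))
t('mark',(267.1,213.5),(277.3,215))
t('cupTop',S(347,47),D(795,90))
E
```

```text
post_top [0.5151 0.0442 0.322 ] res [-0. -0.  0.  0.]
pole [ 0.8018 -0.0525  0.0341] res [ 0.1  0.2 -0.1 -0.3]
poletop [ 0.7935 -0.0484  0.2712] res [-0.4 -0.7  0.2  0.9]
stand [ 0.5828 -0.2555  0.0204] res [ 0.2  0.3 -0.1 -0.4]
hubY [ 0.5882 -0.024   0.1167] res [ 0.1  0.3 -0.1 -0.3]
hubR [0.5771 0.1253 0.1247] res [ 0.4  0.8 -0.1 -1. ]
hubB [0.5591 0.2774 0.1208] res [ 0.2  0.5 -0.1 -0.6]
dialY [ 0.5809 -0.0202  0.0718] res [ 0.2  0.4 -0.1 -0.5]
dialR [0.5717 0.1311 0.0826] res [ 0.1  0.3 -0.1 -0.4]
dialB [0.5544 0.2829 0.0804] res [ 0.1  0.1 -0.  -0.2]
Yg [ 0.5077 -0.0166  0.1133] res [ 0.1  0.3 -0.  -0.4]
Bg [0.5019 0.3309 0.1223] res [ 0.  0. -0. -0.]
Rtip [0.5115 0.2177 0.1156] res [ 0.1  0.3 -0.  -0.3]
can [ 0.4677 -0.1461  0.122 ] res [ 0.1  0.2 -0.  -0.2]
mark [0.5479 0.0209 0.0885] res [ 0.1  0.1 -0.  -0.2]
cupTop [0.6913 0.268  0.2099] res [-0.2 -0.6  0.1  0.8]
```

Emit:
servo_tool([
  {"dz": 0.4},
  {"dx": 0.1, "dz": 0.8, "dy": -0.2},
  {"dx": 0.3, "dy": -0.5, "dz": 1},
  {"dx": 0.5, "dy": -0.8, "dz": 1},
  {"dx": 0.7, "dy": -1, "dz": 1},
], jaw=1)

```text
$.steps[0]: bad value
```

Emit:
servo_tool([
  {"dx": 0.2, "dy": -0.2, "dz": 0.2},
  {"dx": 0.4, "dy": -0.4, "dz": 0.4},
  {"dx": 0.6, "dy": -0.6, "dz": 0.6},
  {"dx": 0.8, "dy": -0.8, "dz": 0.8},
  {"dx": 0.8, "dy": -1, "dz": 0.8},
])

```text
$.steps[0]: bad value
```

Emit:
servo_tool([
  {"dx": 0.2, "dy": -0.2},
  {"dx": 0.4, "dy": -0.4},
  {"dx": 0.5, "dy": -0.6},
  {"dx": 0.6, "dy": -0.8},
  {"dx": 0.6, "dy": -1},
])

```text
$.steps[0]: bad value
```

```bash
python3 - <<'E'
from h import *
o=ctrl.get_obs();print(o['time_s'],o['eef_pos'],o['eef_rot'])
c=grab('wrist','w1'); T=c['camera_from_world'];R=T[:3,:3];print('campos',-R.T@T[:3,3],'look',-R[2])
for p in [(.507,.05,.312),(.797,-.05,0),(.583,-.255,.03),(.58,-.02,.114),(.57,.13,.114)]: print(p,proj(c,np.array(p)).round())
a,b=load('scene0'),load('side0')
E
```

```text
0.15 [0.22036658 0.53065324 0.23058546] [-2.64892776e-04  1.95625817e-01  9.80678377e-01 -6.24654306e-04]
campos [0.15876388 0.55618963 0.37419546] look [ 0.24434942 -0.10397664 -0.96409658]
(0.507, 0.05, 0.312) [-254.  980.]
(0.797, -0.05, 0) [111. 587.]
(0.583, -0.255, 0.03) [-75. 565.]
(0.58, -0.02, 0.114) [ -2. 605.]
(0.57, 0.13, 0.114) [ 94. 572.]
```

View pics/w1.png

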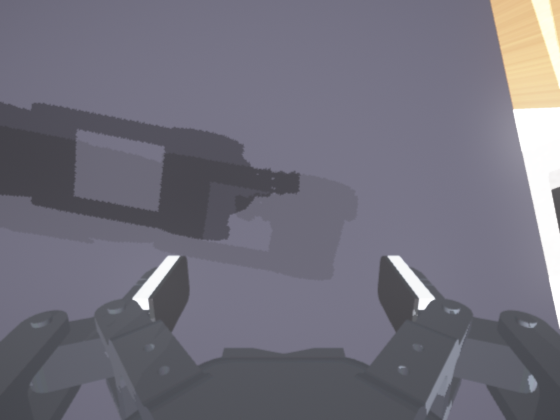

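The picture shows only bare bench with the fingers at the bottom, because the moves were refused for missing keys. I'll give all six numbers in each row.

Emit:
servo_tool([
  {"dx": 0, "dy": 0, "dz": 0.4, "wx": 0, "wy": 0, "wz": 0},
  {"dx": 0.1, "dy": -0.2, "dz": 0.7, "wx": 0, "wy": 0, "wz": 0},
  {"dx": 0.3, "dy": -0.4, "dz": 0.95, "wx": 0, "wy": 0, "wz": 0},
  {"dx": 0.5, "dy": -0.7, "dz": 1, "wx": 0, "wy": 0, "wz": 0},
  {"dx": 0.7, "dy": -1, "dz": 1, "wx": 0, "wy": 0, "wz": 0},
], jaw=1)

```text
time_s: 0.62
eef_pos: [0.2918, 0.4311, 0.3342]
eef_rot: [0.002, 0.195, 0.981, 0.002]
wrist_force: [0.1, 0.3, -0.4]
opening: 1.002
grasp_force: 0.0
```

Emit:
servo_tool([
  {"dx": 0.2, "dy": -0.2, "dz": 0.2, "wx": 0, "wy": 0, "wz": 0},
  {"dx": 0.4, "dy": -0.4, "dz": 0.4, "wx": 0, "wy": 0, "wz": 0},
  {"dx": 0.6, "dy": -0.6, "dz": 0.6, "wx": 0, "wy": 0, "wz": 0},
  {"dx": 0.8, "dy": -0.8, "dz": 0.8, "wx": 0, "wy": 0, "wz": 0},
  {"dx": 1, "dy": -1, "dz": 0.8, "wx": 0, "wy": 0, "wz": 0},
])

```text
time_s: 1.03
eef_pos: [0.3925, 0.3304, 0.416]
eef_rot: [0.003, 0.196, 0.981, 0.002]
wrist_force: [0.9, 0.7, 0.4]
opening: 1.005
grasp_force: 0.0
```

Emit:
servo_tool([
  {"dx": 0.2, "dy": -0.2, "dz": 0, "wx": 0, "wy": 0, "wz": 0},
  {"dx": 0.4, "dy": -0.4, "dz": 0, "wx": 0, "wy": 0, "wz": 0},
  {"dx": 0.6, "dy": -0.6, "dz": 0, "wx": 0, "wy": 0, "wz": 0},
  {"dx": 0.8, "dy": -0.8, "dz": 0, "wx": 0, "wy": 0, "wz": 0},
  {"dx": 1, "dy": -1, "dz": 0, "wx": 0, "wy": 0, "wz": 0},
])

```text
time_s: 1.45
eef_pos: [0.4914, 0.2298, 0.4111]
eef_rot: [-0.0, 0.196, 0.981, -0.0]
wrist_force: [-0.1, 0.2, -1.3]
opening: 1.002
grasp_force: 0.0
```

```bash
python3 - <<'E'
from h import *
o=ctrl.get_obs();print(o['time_s'],o['eef_pos'],o['eef_rot'])
c=grab('wrist','w2')
for p in [(.507,.05,.312),(.797,-.05,0),(.583,-.255,.03),(.58,-.02,.114),(.57,.13,.114)]: print(p,proj(c,np.array(p)).round())
for b in blobs(c,'red',None,30): print(b[:3])
a,b=load('scene0'),load('side0')
S=lambda x,y:(180+x/2,140+y/2)
D=lambda x,y:(170+(x-360)/2,140+y/2)
for n,z,p,q in [('post',.312,S(165,24),D(577,13)),('pole',.01,S(277,285),D(630,337)),('stand',.03,S(75,303),D(414,286)),('hubY',.114,S(176,167),D(562,174)),('hubR',.114,S(229,100),D(650,119)),('hubB',.114,S(275,43),D(729,67)),('can',.112,(210.9,228.1),(209.3,214.0))]:
    print(n,onz(a,*p,z).round(4),onz(b,*q,z).round(4))
E
```

```text
1.45 [0.4913611  0.22982584 0.4111401 ] [-1.05748810e-04  1.95692672e-01  9.80665267e-01 -2.36388208e-05]
(0.507, 0.05, 0.312) [ 98. 299.]
(0.797, -0.05, 0) [215. 348.]
(0.583, -0.255, 0.03) [ 63. 305.]
(0.58, -0.02, 0.114) [156. 283.]
(0.57, 0.13, 0.114) [242. 243.]
([255, 171, 34, 46, 569], [271.4, 193.2], ((271.15167236328125, 193.65731811523438), (12.18997573852539, 48.44190216064453), 32.0053825378418))
([523, 208, 37, 65, 1185], [546.9, 233.1], ((541.0, 240.0), (64.0, 36.0), 90.0))
([296, 247, 29, 28, 639], [309.7, 260.4], ((310.0, 260.5), (27.0, 28.0), 90.0))
([87, 284, 30, 25, 433], [100.0, 296.3], ((101.18000793457031, 294.739990234375), (17.799999237060547, 30.60000228881836), 53.13010025024414))
post [0.5086 0.0519 0.312 ] [0.507  0.0492 0.312 ]
pole [ 0.7949 -0.0401  0.01  ] [ 0.7948 -0.0461  0.01  ]
stand [ 0.5858 -0.2582  0.03  ] [ 0.5889 -0.2567  0.03  ]
hubY [ 0.586 -0.022  0.114] [ 0.5875 -0.0235  0.114 ]
hubR [0.569  0.1348 0.114 ] [0.574  0.1288 0.114 ]
hubB [0.5541 0.2845 0.114 ] [0.5569 0.2806 0.114 ]
can [ 0.4612 -0.1412  0.112 ] [ 0.4616 -0.1443  0.112 ]
```

View pics/w2.png

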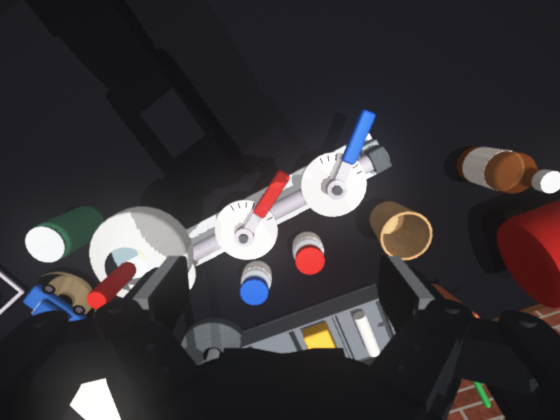

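Emit:
servo_tool([
  {"dx": -0.1, "dy": -0.3, "dz": 0, "wx": 0, "wy": 0, "wz": 0},
  {"dx": -0.2, "dy": -0.6, "dz": 0, "wx": 0, "wy": 0, "wz": 0},
  {"dx": -0.2, "dy": -0.9, "dz": 0, "wx": 0, "wy": 0, "wz": 0},
  {"dx": -0.2, "dy": -1, "dz": 0, "wx": 0, "wy": 0, "wz": 0},
  {"dx": -0.2, "dy": -1, "dz": 0, "wx": 0, "wy": 0, "wz": 0},
])

```text
time_s: 1.92
eef_pos: [0.4707, 0.1293, 0.4113]
eef_rot: [0.0, 0.197, 0.98, -0.0]
wrist_force: [-0.1, -0.3, 1.4]
opening: 1.003
grasp_force: 0.0
```

```bash
python3 - <<'E'
from h import *
o=ctrl.get_obs();print(o['time_s'],o['eef_pos'],o['eef_rot'])
c=grab('wrist','w3')
for n in ['red','orange','yellow']:
  for b in blobs(c,n,None,30): print(n,b[:3])
print(proj(c,np.array((.508,.05,.312))),proj(c,np.array((.508,.05,.25))))
E
```

```text
1.9167 [0.47065304 0.1292862  0.41131015] [ 1.33056201e-04  1.97267213e-01  9.80349740e-01 -1.26486978e-04]
red ([324, 157, 36, 47, 378], [338.1, 183.8], ((341.5384216308594, 180.19229125976562), (12.203402519226074, 50.75506591796875), 33.690067291259766))
red ([358, 235, 30, 28, 645], [372.1, 248.9], ((372.5, 248.5), (27.0, 29.0), 90.0))
red ([203, 271, 19, 18, 236], [211.6, 279.5], ((211.5384521484375, 279.1922912597656), (17.75040626525879, 16.91835594177246), 33.690067291259766))
[214.3723502  279.94620522] [226.94127468 250.58337809]
```

View pics/w3.png

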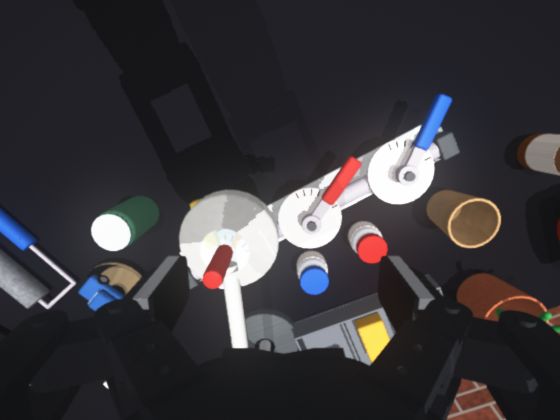

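w2 and w3 show the post top at (97,299) and (212,281), the red hub at (245,237) and (312,226), and the blue hub at (337,190) and (409,176). They also show the red sleeve and the stand beside the can.

```bash
python3 - <<'E'
from h import *
a,b,s,d=load('w2'),load('w3'),load('scene0'),load('side0')
def t(n,p,q,z,s_=None,d_=None):
    P=tri([ray(a,*p),ray(b,*q)]+([ray(s,*s_),ray(d,*d_)] if s_ else []));print(n,P.round(4),'at z:',onz(a,*p,z)[:2].round(4),onz(b,*q,z)[:2].round(4)); return P
S=lambda x,y:(180+x/2,140+y/2)
D=lambda x,y:(170+(x-360)/2,140+y/2)
t('post',(97,299),(212,281),.312);t('post4',(97,299),(212,281),.312,S(165,24),D(577,13))
t('hubR',(245,237),(312,226),.114);t('hubR4',(245,237),(312,226),.114,S(229,100),D(650,119))
t('hubB',(337,190),(409,176),.114)
# red sleeve
t('sleeveR',(271.4,193.2),(342,181.5),.105)
t('tipR',(282,174),(354,160),.109)
t('foot',(214,345),(268,348),.01)
E
```

```text
post [0.5081 0.047  0.3097] at z: [0.5065 0.0495] [0.5081 0.0477]
post4 [0.5077 0.0495 0.3128] at z: [0.5065 0.0495] [0.5081 0.0477]
hubR [0.5687 0.1342 0.1007] at z: [0.5636 0.1381] [0.5651 0.1346]
hubR4 [0.5673 0.1354 0.1067] at z: [0.5636 0.1381] [0.5651 0.1346]
hubB [0.5501 0.2881 0.1096] at z: [0.5489 0.2877] [0.5487 0.2868]
sleeveR [0.5206 0.1987 0.1055] at z: [0.5194 0.199 ] [0.5221 0.1985]
tipR [0.499  0.2241 0.1079] at z: [0.4987 0.2242] [0.4988 0.224 ]
foot [ 0.7615 -0.0227  0.0605] at z: [ 0.783  -0.0433] [ 0.8105 -0.0474]
```

Emit:
servo_tool([
  {"dx": 0.2, "dy": -0.35, "dz": 0, "wx": 0, "wy": 0, "wz": 0},
  {"dx": 0.375, "dy": -0.7, "dz": 0, "wx": 0, "wy": 0, "wz": 0},
  {"dx": 0.375, "dy": -0.8, "dz": 0, "wx": 0, "wy": 0, "wz": 0},
  {"dx": 0.375, "dy": -0.8, "dz": -0.3, "wx": 0, "wy": 0, "wz": 0},
  {"dx": 0.375, "dy": -0.8, "dz": -0.6, "wx": 0, "wy": 0, "wz": 0},
], jaw=1)

```text
time_s: 2.38
eef_pos: [0.5096, 0.0514, 0.3521]
eef_rot: [0.002, 0.196, 0.981, 0.001]
wrist_force: [0.9, -0.3, -1.0]
opening: 0.998
grasp_force: 0.0
```

Emit:
servo_tool([
  {"dx": 0, "dy": 0, "dz": -0.2, "wx": 0, "wy": 0, "wz": 0},
  {"dx": 0, "dy": 0, "dz": -0.4, "wx": 0, "wy": 0, "wz": 0},
  {"dx": 0, "dy": 0, "dz": -0.6, "wx": 0, "wy": 0, "wz": 0},
  {"dx": 0, "dy": 0, "dz": -0.82, "wx": 0, "wy": 0, "wz": 0},
  {"dx": 0, "dy": 0, "dz": -0.82, "wx": 0, "wy": 0, "wz": 0},
])

```text
time_s: 2.8
eef_pos: [0.5055, 0.0529, 0.2645]
eef_rot: [-0.004, 0.195, 0.981, 0.0]
wrist_force: [-1.5, -0.8, -0.4]
opening: 1.0
grasp_force: 0.0
```

Emit:
servo_tool([
  {"dx": 0, "dy": 0, "dz": 0, "wx": 0, "wy": 0, "wz": 0},
  {"dx": 0, "dy": 0, "dz": 0, "wx": 0, "wy": 0, "wz": 0},
  {"dx": 0, "dy": 0, "dz": 0, "wx": 0, "wy": 0, "wz": 0},
  {"dx": 0, "dy": 0, "dz": 0, "wx": 0, "wy": 0, "wz": 0},
  {"dx": 0, "dy": 0, "dz": 0, "wx": 0, "wy": 0, "wz": 0},
], jaw=0)

```text
time_s: 3.22
eef_pos: [0.5087, 0.0511, 0.2705]
eef_rot: [0.001, 0.196, 0.981, 0.0]
wrist_force: [-0.3, -0.4, -0.3]
opening: 0.298
grasp_force: 0.0
```

Emit:
servo_tool([
  {"dx": 0, "dy": 0, "dz": 0, "wx": 0, "wy": 0, "wz": 0},
  {"dx": 0, "dy": 0, "dz": 0, "wx": 0, "wy": 0, "wz": 0},
  {"dx": 0, "dy": 0, "dz": 0, "wx": 0, "wy": 0, "wz": 0},
  {"dx": 0, "dy": 0, "dz": 0, "wx": 0, "wy": 0, "wz": 0},
  {"dx": 0, "dy": 0, "dz": 0, "wx": 0, "wy": 0, "wz": 0},
], jaw=0)

```text
time_s: 3.63
eef_pos: [0.5085, 0.0508, 0.2705]
eef_rot: [0.001, 0.196, 0.981, -0.0]
wrist_force: [-1.9, 0.7, 5.7]
opening: 0.193
grasp_force: 58.5
```

```bash
python3 - <<'E'
from h import *
# pole & stand via ellipse fits in side/scene first views
for n,roi in [('scene0',(195,265,245,315)),('side0',(165,255,230,310))]:
    c=load(n);hsv=cv2.cvtColor(np.ascontiguousarray(c['frame']),cv2.COLOR_RGB2HSV)
    m=((hsv[:,:,2]>55)&(hsv[:,:,1]>60)).astype(np.uint8);k=np.zeros_like(m);k[roi[1]:roi[3],roi[0]:roi[2]]=1;m&=k
    cs=max(cv2.findContours(m,cv2.RETR_EXTERNAL,cv2.CHAIN_APPROX_NONE)[0],key=cv2.contourArea);h=cv2.convexHull(cs)
    # rim on world plane z=.03: lower half of image contour only
    P=np.array([onz(c,*p[0],.03)[:2] for p in cs]);
    e=cv2.fitEllipse(cs);print(n,'stand ellipse',e,onz(c,*e[0],.03).round(4),'world circ',cv2.minEnclosingCircle(P.astype(np.float32)))
E
```

```text
scene0 stand ellipse ((216.19869995117188, 290.0995788574219), (31.2359676361084, 34.81792068481445), 114.59980773925781) [ 0.5797 -0.2572  0.03  ] world circ ((0.5760441422462463, -0.2596348822116852), 0.06275220960378647)
side0 stand ellipse ((193.93890380859375, 283.00689697265625), (36.13752746582031, 43.12824249267578), 143.73001098632812) [ 0.5846 -0.2636  0.03  ] world circ ((0.5775442123413086, -0.25803467631340027), 0.06919241696596146)
```

Emit:
servo_tool([
  {"dx": -0.07, "dy": -0.26, "dz": 0, "wx": 0, "wy": 0, "wz": 0},
  {"dx": -0.12, "dy": -0.525, "dz": 0, "wx": 0, "wy": 0, "wz": 0},
  {"dx": -0.145, "dy": -0.795, "dz": 0, "wx": 0, "wy": 0, "wz": 0},
  {"dx": -0.148, "dy": -1, "dz": 0, "wx": 0, "wy": 0, "wz": 0},
  {"dx": -0.148, "dy": -1, "dz": 0, "wx": 0, "wy": 0, "wz": 0},
], jaw=0)

```text
time_s: 4.05
eef_pos: [0.4935, -0.0521, 0.2703]
eef_rot: [0.001, 0.197, 0.98, -0.001]
wrist_force: [-2.4, -2.7, 6.1]
opening: 0.197
grasp_force: 60.0
```

```bash
python3 - <<'E'
from h import *
o=ctrl.get_obs();print(o['time_s'],o['eef_pos'],o['wrist_force'],o['opening'])
c=grab('wrist','w4')
print(proj(c,np.array((.58,-.257,.03))))
E
```

```text
4.05 [ 0.49347496 -0.05209813  0.27031226] [-2.40149136 -2.71475729  6.08701392] 0.19657612476029382
[168.81955059 291.02188919]
```

View pics/w4.png

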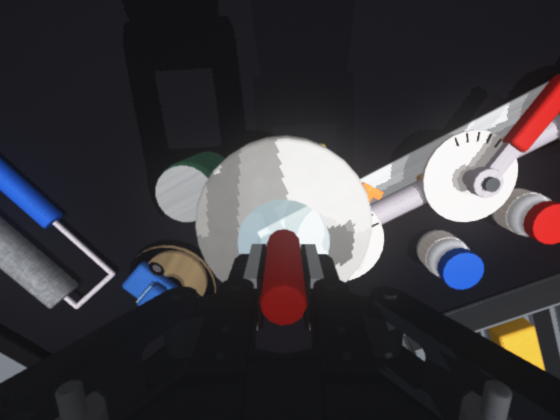

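The view shows the lamp held by its post with the head half over the yellow valve. The stand's rim is visible from about (132,262) over (172,243) to (216,292). I'll fit a 62 mm circle to that arc.

```bash
python3 - <<'E'
from h import *
from scipy.optimize import least_squares
def arc(n,ctr,angs,r,zs):
    c=load(n);g=cv2.GaussianBlur(np.ascontiguousarray(c['frame']).astype(np.float32),(0,0),.8)
    pts=[];
    for t in np.radians(angs):   # world-angle radial scan, outermost strong edge
        rr=np.arange(.050,.080,.0005)
        uv=np.array([proj(c,np.array([ctr[0]+q*np.cos(t),ctr[1]+q*np.sin(t),zs])) for q in rr]).astype(np.float32)
        I=cv2.remap(g,uv[:,0].reshape(1,-1),uv[:,1].reshape(1,-1),cv2.INTER_LINEAR)[0].sum(1)
        k=np.argmin(np.gradient(I)); pts.append([ctr[0]+rr[k]*np.cos(t),ctr[1]+rr[k]*np.sin(t)])
    pts=np.array(pts)
    f=least_squares(lambda p:np.hypot(*(pts-p).T)-r,ctr,loss='soft_l1',f_scale=.001)
    res=np.hypot(*(pts-f.x).T)-r
    print(n,f.x.round(4),'res mm',(res*1e3).round(1)); return f.x
c=load('w4')
for p in [(132,262),(172,243),(216,292)]:
    q=onz(c,*p,.03); print(p,q.round(3),np.degrees(np.arctan2(q[1]+.257,q[0]-.58)).round())
arc('w4',(.58,-.257),range(55,170,8),.062,.03)
a=arc('scene0',(.58,-.257),range(-120,15,8),.062,.03)
b=arc('side0',(.58,-.257),range(-100,60,8),.062,.03)
E
```

```text
(132, 262) [ 0.523 -0.281  0.03 ] -157.0
(172, 243) [ 0.52 -0.22  0.03] 148.0
(216, 292) [ 0.606 -0.199  0.03 ] 66.0
w4 [ 0.5687 -0.2616] res mm [ 28.   -2.2  -3.2  -1.4  -0.3   0.7   0.1  -1.    5.7   3.9   2.8   1.1
  -0.9 -12.2 -16.5]
scene0 [ 0.5747 -0.2481] res mm [-6.2 21.2  7.7 -3.4 -2.7 -2.2 -0.9 -0.7 10.3 10.6 10.3  9.8  8.2 -0.1
 -1.5 -1.6 -5.2]
side0 [ 0.5811 -0.2455] res mm [ -0.5  -0.5  -0.6  -1.   -1.5  -2.2  -1.6  -0.2  10.    9.7   5.8   6.3
   4.2   3.1   0.5 -11.9 -13.4 -18.8 -18.7 -20.3]
```

```bash
python3 - <<'E'
from h import *
from scipy.optimize import least_squares
for n,roi,vm in [('w4',(110,235,225,310),90),('scene0',(195,270,245,315),90),('side0',(165,255,230,310),90),('w3',(80,250,150,310),90)]:
    c=load(n);hsv=cv2.cvtColor(np.ascontiguousarray(c['frame']),cv2.COLOR_RGB2HSV).astype(int)
    for vm in (70,90,110):
        m=((hsv[:,:,0]>5)&(hsv[:,:,0]<28)&(hsv[:,:,1]>40)&(hsv[:,:,2]>vm)).astype(np.uint8);k=np.zeros_like(m);k[roi[1]:roi[3],roi[0]:roi[2]]=1;m&=k
        m=cv2.morphologyEx(m,cv2.MORPH_OPEN,np.ones((2,2),np.uint8))
        cs=cv2.findContours(m,cv2.RETR_EXTERNAL,cv2.CHAIN_APPROX_NONE)[0]
        if not cs: continue
        cs=cv2.convexHull(max(cs,key=cv2.contourArea))[:,0]
        P=np.array([onz(c,*p,.03)[:2] for p in cs]); 
        f=least_squares(lambda p:np.hypot(*(P-p).T)-.062,(.58,-.257),loss='cauchy',f_scale=.0015)
        r=np.hypot(*(P-f.x).T)-.062; A=np.degrees(np.arctan2(*(P-f.x).T[::-1])).round()
        ok=abs(r)<.003
        print(n,vm,f.x.round(4),'inl',ok.sum(),len(r),'angles',sorted(A[ok].astype(int).tolist()))
E
```

```text
w4 70 [ 0.5773 -0.2525] inl 14 20 angles [69, 73, 79, 87, 90, 98, 104, 111, 119, 123, 134, 148, 160, 168]
w4 90 [ 0.5779 -0.2529] inl 11 19 angles [85, 87, 98, 104, 114, 120, 124, 132, 136, 146, 159]
w4 110 [ 0.5809 -0.2614] inl 10 22 angles [89, 93, 100, 103, 109, 113, 118, 131, 137, 140]
scene0 70 [ 0.5764 -0.2614] inl 4 12 angles [-51, 2, 9, 11]
scene0 90 [ 0.5764 -0.2614] inl 4 12 angles [-51, 2, 9, 11]
scene0 110 [ 0.5765 -0.2617] inl 4 13 angles [-45, 3, 9, 11]
side0 70 [ 0.5875 -0.2559] inl 11 14 angles [-62, -51, -43, -21, -6, 4, 16, 19, 37, 43, 46]
side0 90 [ 0.5858 -0.2547] inl 6 13 angles [-46, -19, -4, 1, 13, 20]
side0 110 [ 0.5863 -0.2411] inl 7 12 angles [-87, -75, -68, -58, -43, -28, -16]
w3 70 [ 0.5781 -0.2506] inl 8 16 angles [99, 102, 112, 120, 134, 148, 163, 173]
w3 90 [ 0.5788 -0.2513] inl 6 15 angles [104, 107, 124, 136, 142, 159]
w3 110 [ 0.5793 -0.2516] inl 9 16 angles [101, 104, 114, 122, 125, 134, 139, 146, 156]
```

Emit:
servo_tool([
  {"dx": 0.024, "dy": -0.3, "dz": 0, "wx": 0, "wy": 0, "wz": 0},
  {"dx": 0.078, "dy": -0.596, "dz": 0, "wx": 0, "wy": 0, "wz": 0},
  {"dx": 0.161, "dy": -0.884, "dz": 0, "wx": 0, "wy": 0, "wz": 0},
  {"dx": 0.2, "dy": -0.995, "dz": 0, "wx": 0, "wy": 0, "wz": 0},
  {"dx": 0.2, "dy": -0.995, "dz": 0, "wx": 0, "wy": 0, "wz": 0},
], jaw=0)

```text
time_s: 4.52
eef_pos: [0.5133, -0.1518, 0.2702]
eef_rot: [-0.0, 0.197, 0.98, -0.001]
wrist_force: [-6.3, -4.8, 6.7]
opening: 0.194
grasp_force: 60.6
```

Emit:
servo_tool([
  {"dx": 0.12, "dy": -0.27, "dz": 0, "wx": 0, "wy": 0, "wz": 0},
  {"dx": 0.27, "dy": -0.53, "dz": 0, "wx": 0, "wy": 0, "wz": 0},
  {"dx": 0.446, "dy": -0.778, "dz": 0, "wx": 0, "wy": 0, "wz": 0},
  {"dx": 0.645, "dy": -1, "dz": 0, "wx": 0, "wy": 0, "wz": 0},
  {"dx": 0.645, "dy": -1, "dz": 0, "wx": 0, "wy": 0, "wz": 0},
], jaw=0)

```text
time_s: 4.93
eef_pos: [0.5795, -0.2539, 0.2702]
eef_rot: [0.001, 0.197, 0.98, -0.002]
wrist_force: [-4.9, -7.3, 7.8]
opening: 0.19
grasp_force: 61.2
```

```bash
python3 - <<'E'
from h import *
o=ctrl.get_obs();print(o['time_s'],o['eef_pos'],o['wrist_force'],o['opening'],o['q'])
for n in ['scene','side','wrist']: grab(n,n+'5')
a=cv2.imread('pics/scene5.png')[200:340,150:300];b=cv2.imread('pics/side5.png')[190:330,130:280]
r=lambda i:cv2.resize(i,(390,364),interpolation=cv2.INTER_CUBIC)
cv2.imwrite('pics/crop5.png',np.hstack([r(a),r(b)]))
E
```

```text
4.9333 [ 0.5795239  -0.25386945  0.27018719] [-4.86346916 -7.26793433  7.84302276] 0.1899869235619103 [-0.59850995  0.27710036  1.41234468 -0.00325453  1.44844065 -1.77214636]
```

View pics/crop5.png

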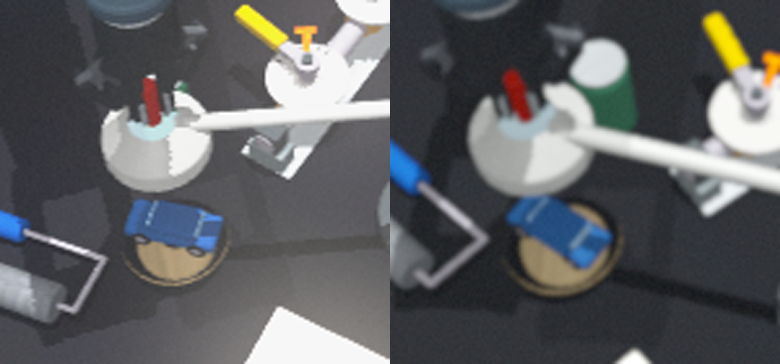

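The crop shows the lamp head held over the stand area. The stand's front rim runs through (131,268), (178,286) and (222,264) in the scene half, and through (508,262), (555,294) and (607,268) in the side half. I'll cross-check with the foot edge at z=0.

```bash
python3 - <<'E'
from h import *
from scipy.optimize import least_squares
A=[(131,268),(150,281),(178,286),(205,279),(222,264)];B=[(508,262),(525,282),(555,294),(585,288),(607,268)]
a,b=load('scene5'),load('side5')
s=lambda p:(150+p[0]/2.6,200+p[1]/2.6);d=lambda p:(130+(p[0]-390)/2.6,190+p[1]/2.6)
for z in (0,.03):
  for n,Q in (('scene',[onz(a,*s(p),z)[:2] for p in A]),('side',[onz(b,*d(p),z)[:2] for p in B])):
    Q=np.array(Q);f=least_squares(lambda p:np.hypot(*(Q-p).T)-.062,(.58,-.257));print(z,n,f.x.round(4),(f.fun*1e3).round(1))
# white head: widest left/right edges seen
for z in (.204,):
  print('head', [onz(a,*s(p),z)[:2].round(3) for p in [(103,155),(152,189),(205,165)]])
# w-camera: rim in the wrist picture
c=load('wrist5');print(proj(c,np.array([.58,-.257,.03])))
E
```

```text
0 scene [ 0.5743 -0.246 ] [ 1.4 -0.8 -1.   0.6  0.6]
0 side [ 0.5689 -0.2528] [-0.6 -1.2  1.4  1.3 -2.2]
0.03 scene [ 0.5861 -0.2546] [ 0.9 -0.7 -0.6  0.7  0.1]
0.03 side [ 0.5828 -0.2542] [-1.1 -1.1  1.7  1.4 -2.7]
head [array([ 0.54 , -0.293]), array([ 0.606, -0.291]), array([ 0.629, -0.237])]
[281.53122774 178.16107617]
```

Emit:
servo_tool([
  {"dx": 0, "dy": 0, "dz": 0, "wx": 0, "wy": 0, "wz": 0},
  {"dx": 0, "dy": 0, "dz": 0, "wx": 0, "wy": 0, "wz": 0},
  {"dx": 0, "dy": 0, "dz": 0, "wx": 0, "wy": 0, "wz": 0},
  {"dx": 0, "dy": 0, "dz": 0, "wx": 0, "wy": 0, "wz": 0},
  {"dx": 0, "dy": 0, "dz": 0, "wx": 0, "wy": 0, "wz": 0},
], jaw=1)

```text
time_s: 5.5
eef_pos: [0.5779, -0.248, 0.2691]
eef_rot: [-0.0, 0.195, 0.981, 0.0]
wrist_force: [0.0, 0.3, 0.9]
opening: 0.889
grasp_force: 0.0
```

Emit:
servo_tool([
  {"dx": 0, "dy": 0, "dz": 0, "wx": 0, "wy": 0, "wz": 0},
  {"dx": 0, "dy": 0, "dz": 0.2, "wx": 0, "wy": 0, "wz": 0},
  {"dx": 0, "dy": 0, "dz": 0.5, "wx": 0, "wy": 0, "wz": 0},
  {"dx": 0, "dy": 0, "dz": 0.8, "wx": 0, "wy": 0, "wz": 0},
  {"dx": 0, "dy": 0, "dz": 1, "wx": 0, "wy": 0, "wz": 0},
])

```text
time_s: 5.92
eef_pos: [0.5783, -0.2485, 0.3726]
eef_rot: [0.001, 0.195, 0.981, -0.001]
wrist_force: [0.4, -0.7, 0.7]
opening: 0.998
grasp_force: 0.0
```

Emit:
servo_tool([
  {"dx": -0.1, "dy": 0.2, "dz": 0.1, "wx": 0, "wy": 0, "wz": 0},
  {"dx": -0.2, "dy": 0.4, "dz": 0.2, "wx": 0, "wy": 0, "wz": 0},
  {"dx": -0.3, "dy": 0.6, "dz": 0.3, "wx": 0, "wy": 0, "wz": 0},
  {"dx": -0.4, "dy": 0.8, "dz": 0.3, "wx": 0, "wy": 0, "wz": 0},
  {"dx": -0.5, "dy": 1, "dz": 0.3, "wx": 0, "wy": 0, "wz": 0},
])

```text
time_s: 6.33
eef_pos: [0.5275, -0.1476, 0.4003]
eef_rot: [0.001, 0.196, 0.981, -0.0]
wrist_force: [-0.1, 0.2, -0.1]
opening: 1.0
grasp_force: 0.0
```

Emit:
servo_tool([
  {"dx": -0.1, "dy": 0.3, "dz": 0, "wx": 0, "wy": 0, "wz": 0},
  {"dx": -0.2, "dy": 0.6, "dz": 0, "wx": 0, "wy": 0, "wz": 0},
  {"dx": -0.3, "dy": 0.9, "dz": 0, "wx": 0, "wy": 0, "wz": 0},
  {"dx": -0.4, "dy": 1, "dz": 0, "wx": 0, "wy": 0, "wz": 0},
  {"dx": -0.5, "dy": 1, "dz": 0, "wx": 0, "wy": 0, "wz": 0},
])

```text
time_s: 6.75
eef_pos: [0.4771, -0.0461, 0.3997]
eef_rot: [0.0, 0.194, 0.981, 0.0]
wrist_force: [0.0, 0.8, 1.0]
opening: 1.001
grasp_force: 0.0
```

Emit:
servo_tool([
  {"dx": 0, "dy": 0.3, "dz": 0, "wx": 0, "wy": 0, "wz": 0},
  {"dx": 0, "dy": 0.6, "dz": 0, "wx": 0, "wy": 0, "wz": 0},
  {"dx": 0, "dy": 0.9, "dz": 0, "wx": 0, "wy": 0, "wz": 0},
  {"dx": 0, "dy": 1, "dz": 0, "wx": 0, "wy": 0, "wz": 0},
  {"dx": 0, "dy": 1, "dz": 0, "wx": 0, "wy": 0, "wz": 0},
])

```text
time_s: 7.17
eef_pos: [0.4777, 0.0526, 0.3995]
eef_rot: [0.0, 0.194, 0.981, 0.0]
wrist_force: [-1.0, -0.1, -0.1]
opening: 0.993
grasp_force: 0.0
```

```bash
python3 - <<'E'
from h import *
o=ctrl.get_obs();print(o['time_s'],o['eef_pos'],o['wrist_force'],o['eef_rot'])
c=grab('wrist','w6')
for n in ['red','yellow','orange','blue']:
  for b in blobs(c,n,None,60): print(n,b[:3])
E
```

```text
7.1667 [0.47770539 0.05260693 0.39945722] [-0.96801952 -0.12398551 -0.10433554] [1.93594716e-04 1.94286308e-01 9.80944847e-01 2.53299832e-05]
red ([378, 132, 37, 40, 218], [399.7, 146.9], ((395.6400451660156, 153.47999572753906), (12.399998664855957, 49.19999694824219), 36.869895935058594))
red ([404, 217, 31, 30, 716], [419.1, 231.3], ((419.25006103515625, 231.25003051757812), (27.577163696289062, 31.11269760131836), 45.0))
red ([359, 338, 23, 28, 411], [369.6, 349.9], ((370.4137878417969, 350.4655456542969), (25.60475730895996, 19.827274322509766), 66.80140686035156))
blue ([474, 64, 41, 60, 1115], [493.3, 92.7], ((492.75811767578125, 93.10955810546875), (18.58328628540039, 64.13328552246094), 27.7585391998291))
blue ([0, 172, 64, 61, 1363], [29.4, 202.2], ((29.032922744750977, 202.20777893066406), (79.57038116455078, 18.36492156982422), 42.336997985839844))
blue ([342, 251, 31, 29, 691], [356.7, 264.9], ((357.0, 265.0), (28.0, 30.0), 90.0))
blue ([110, 259, 33, 25, 381], [123.4, 271.4], ((125.52440643310547, 274.2195129394531), (25.45632553100586, 24.05076026916504), 38.65980911254883))
blue ([121, 276, 17, 17, 135], [129.1, 283.8], ((129.0265655517578, 283.89825439453125), (6.867262363433838, 19.755138397216797), 41.18592834472656))
```

View pics/w6.png

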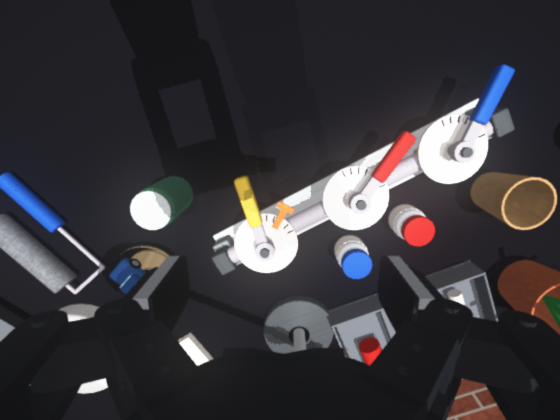

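w6 shows hubs at yellow (265,253), red (361,205) and blue (467,153). The yellow sleeve tip is at about (241,179), the orange T at (283,213) and the red tip at (408,136). I'll work out the axes, and check the lamp with the scene and side cameras.

```bash
python3 - <<'E'
from h import *
c=load('w6')
fr=np.ascontiguousarray(c['frame']);hsv=cv2.cvtColor(fr,cv2.COLOR_RGB2HSV).astype(int);H,S,V=[hsv[:,:,i] for i in range(3)]
def mk(m,roi):
    k=np.zeros(m.shape,bool);k[roi[1]:roi[3],roi[0]:roi[2]]=1;p=np.argwhere(m&k)[:,::-1];return p
for n,p in [('Y',(265,253)),('R',(361,205)),('B',(467,153))]: print('hub',n,onz(c,*p,.112).round(4))
# dial: white mask centre
def line(n,p,z):
    P=np.array([onz(c,*q,z)[:2] for q in p]);m=P.mean(0);u,s,vt=np.linalg.svd(P-m,full_matrices=False);L=(P-m)@vt[0];d=vt[0]
    if d[0]>0:d=-d
    print(n,len(p),'mean',m.round(4),'dir deg',np.degrees(np.arctan2(d[1],d[0])).round(1)%360,'len',np.ptp(L).round(4),'wid',np.ptp((P-m)@vt[1]).round(4)); return P
line('yellow',mk((H>20)&(H<33)&(S>120)&(V>70),(230,165,265,235)),.107)
line('red',mk(((H<8)|(H>172))&(S>120)&(V>60),(365,125,418,190)),.107)
line('blue',mk((H>100)&(H<120)&(S>140)&(V>60),(465,55,520,130)),.107)
line('mark',mk((H>8)&(H<20)&(S>150)&(V>100),(265,195,300,235)),.081)
# jars excluded; pipe/manifold direction from hubs
s,d=grab('scene','scene6'),grab('side','side6')
o=[]
for cc,roi in ((s,(150,180,280,300)),(d,(140,180,290,300))):
    hs=cv2.cvtColor(np.ascontiguousarray(cc['frame']),cv2.COLOR_RGB2HSV).astype(int)
    p=mk(((hs[:,:,0]<8)|(hs[:,:,0]>172))&(hs[:,:,1]>120)&(hs[:,:,2]>60),roi);print('post px',p.min(0),p.max(0),len(p))
    t=p[p[:,1]<=p[:,1].min()+3];o.append((t[:,0].mean(),p[:,1].min()+1.5)); print(o[-1],onz(cc,*o[-1],.312).round(4))
print(tri([ray(s,*o[0]),ray(d,*o[1])]))
# calibration check of the same method at the first pose
E
```

```text
hub Y [ 0.5814 -0.0196  0.112 ]
hub R [0.5658 0.1337 0.112 ]
hub B [0.5512 0.2885 0.112 ]
yellow 766 mean [ 0.5002 -0.0118] dir deg 174.1 len 0.0747 wid 0.0224
red 848 mean [0.5184 0.1981] dir deg 125.1 len 0.0742 wid 0.0227
blue 1189 mean [0.4895 0.3404] dir deg 136.9 len 0.0743 wid 0.0268
mark 162 mean [0.5433 0.0228] dir deg 129.1 len 0.0382 wid 0.0225
post px [203 229] [211 246] 98
(np.float64(206.0), np.float64(230.5)) [ 0.572 -0.246  0.312]
post px [173 209] [276 235] 146
(np.float64(276.0), np.float64(210.5)) [ 0.6667 -0.0565  0.312 ]
[-0.93189034  0.91974778 -2.32332472]
```

Emit:
servo_tool([
  {"dx": 0, "dy": -0.35, "dz": 0, "wx": 0, "wy": 0, "wz": 0},
  {"dx": 0.1, "dy": -0.7, "dz": 0, "wx": 0, "wy": 0, "wz": 0},
  {"dx": 0.2, "dy": -1, "dz": 0, "wx": 0, "wy": 0, "wz": 0},
  {"dx": 0.3, "dy": -1, "dz": 0.1, "wx": 0, "wy": 0, "wz": 0},
  {"dx": 0.3, "dy": -1, "dz": 0.2, "wx": 0, "wy": 0, "wz": 0},
])

```text
time_s: 7.73
eef_pos: [0.5083, -0.0519, 0.4182]
eef_rot: [-0.001, 0.198, 0.98, -0.0]
wrist_force: [-0.2, 0.2, 0.8]
opening: 1.0
grasp_force: 0.0
```

Emit:
servo_tool([
  {"dx": 0, "dy": -0.35, "dz": 0, "wx": 0, "wy": 0, "wz": 0},
  {"dx": 0.1, "dy": -0.7, "dz": 0, "wx": 0, "wy": 0, "wz": 0},
  {"dx": 0.2, "dy": -1, "dz": 0, "wx": 0, "wy": 0, "wz": 0},
  {"dx": 0.3, "dy": -1, "dz": 0, "wx": 0, "wy": 0, "wz": 0},
  {"dx": 0.4, "dy": -1, "dz": 0, "wx": 0, "wy": 0, "wz": 0},
])

```text
time_s: 8.15
eef_pos: [0.5478, -0.1502, 0.4195]
eef_rot: [-0.0, 0.197, 0.98, 0.0]
wrist_force: [-0.3, -0.1, -1.0]
opening: 1.002
grasp_force: 0.0
```

Emit:
servo_tool([
  {"dx": 0, "dy": -0.35, "dz": 0, "wx": 0, "wy": 0, "wz": 0},
  {"dx": 0.1, "dy": -0.7, "dz": 0, "wx": 0, "wy": 0, "wz": 0},
  {"dx": 0.2, "dy": -1, "dz": 0, "wx": 0, "wy": 0, "wz": 0},
  {"dx": 0.3, "dy": -1, "dz": 0, "wx": 0, "wy": 0, "wz": 0},
  {"dx": 0.4, "dy": -1, "dz": 0, "wx": 0, "wy": 0, "wz": 0},
])

```text
time_s: 8.57
eef_pos: [0.5882, -0.2492, 0.4191]
eef_rot: [-0.0, 0.196, 0.981, 0.0]
wrist_force: [-0.0, 0.1, 0.1]
opening: 1.002
grasp_force: 0.0
```

Emit:
servo_tool([
  {"dx": 0, "dy": -0.35, "dz": 0, "wx": 0, "wy": 0, "wz": 0},
  {"dx": 0.1, "dy": -0.7, "dz": 0, "wx": 0, "wy": 0, "wz": 0},
  {"dx": 0.2, "dy": -1, "dz": 0, "wx": 0, "wy": 0, "wz": 0},
  {"dx": 0.3, "dy": -1, "dz": 0, "wx": 0, "wy": 0, "wz": 0},
  {"dx": 0.3, "dy": -1, "dz": 0, "wx": 0, "wy": 0, "wz": 0},
])

```text
time_s: 8.98
eef_pos: [0.619, -0.3487, 0.4179]
eef_rot: [-0.001, 0.196, 0.981, 0.001]
wrist_force: [-0.2, -0.8, -0.5]
opening: 1.003
grasp_force: 0.0
```

Emit:
servo_tool([
  {"dx": 0, "dy": -0.35, "dz": 0, "wx": 0, "wy": 0, "wz": 0},
  {"dx": 0, "dy": -0.7, "dz": 0, "wx": 0, "wy": 0, "wz": 0},
  {"dx": 0, "dy": -1, "dz": 0, "wx": 0, "wy": 0, "wz": 0},
  {"dx": 0, "dy": -1, "dz": 0, "wx": 0, "wy": 0, "wz": 0},
  {"dx": 0, "dy": -1, "dz": 0, "wx": 0, "wy": 0, "wz": 0},
])

```text
time_s: 9.4
eef_pos: [0.6177, -0.4484, 0.4184]
eef_rot: [-0.001, 0.196, 0.981, 0.001]
wrist_force: [-0.0, 0.3, -0.7]
opening: 0.998
grasp_force: 0.0
```

```bash
python3 - <<'E'
from h import *
o=ctrl.get_obs();print(o['time_s'],o['eef_pos'])
c=grab('wrist','w7'); P=[proj(c,np.array(p)) for p in [(.58,-.255,.03),(.575,-.248,.312),(.575,-.248,.204)]];print(np.round(P))
u,v=P[0];u=int(np.clip(u,100,460));v=int(np.clip(v,75,345));print(u-100,v-75)
i=cv2.imread('pics/w7.png')[v-75:v+75,u-100:u+100]
cv2.imwrite('pics/w7c.png',cv2.resize(i,(800,600),interpolation=cv2.INTER_CUBIC))
E
```

```text
9.4 [ 0.6177308  -0.448364    0.41841123]
[[387.  91.]
 [519.  47.]
 [445.  69.]]
287 15
```

View pics/w7c.png

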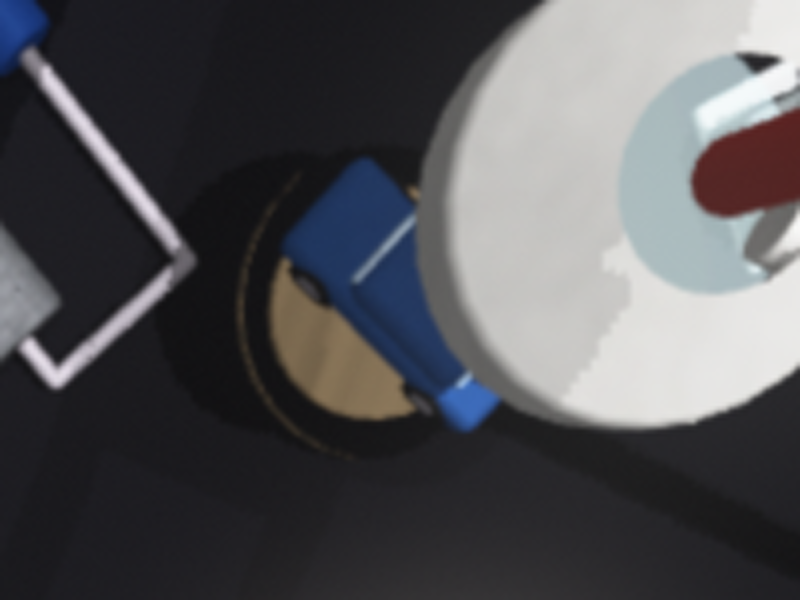

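The crop shows a tan disc inside a dark ring with a thin tan outer edge, and the lamp head on the right. Outer edge points are (300,175), (240,300), (280,410) and (350,458), and the tan disc edge is (270,310) to (400,415). I'll fit both circles with the radius free.

```bash
python3 - <<'E'
from h import *
from scipy.optimize import least_squares
c=load('w7');g=lambda p:(287+p[0]/4,15+p[1]/4)  # 200x150 -> 800x600
def fit(n,pts,z,r=None):
    P=np.array([onz(c,*g(p),z)[:2] for p in pts])
    if r: f=least_squares(lambda p:np.hypot(*(P-p).T)-r,(.58,-.255))
    else: f=least_squares(lambda p:np.hypot(*(P-p[:2]).T)-p[2],(.58,-.255,.05))
    x=f.x; print(n,z,x.round(4),(f.fun*1e3).round(1),'theta',np.arctan2(-.0433-x[1],.7934-x[0]).round(3),'R',np.hypot(x[1]+.0433,x[0]-.7934).round(4))
out=[(300,175),(258,235),(240,300),(248,350),(280,410),(320,445),(350,458)];inn=[(270,310),(280,360),(310,395),(350,415),(400,415)]
for z in (0,.015,.03): fit('outer',out,z); 
fit('outer62',out,.03,.062); fit('inner',inn,.03)
# lamp head: white outline lower rim & post top
print('post top', onz(c,*g((722,180)),.312).round(4))
hd=[(420,215),(428,290),(460,350),(520,405),(600,430)]
for z in (.204,.21): fit('head',hd,z,.055)
for f,roi in (('scene6',(195,220,225,260)),('side6',(160,200,215,250))):
    cc=load(f);hs=cv2.cvtColor(np.ascontiguousarray(cc['frame']),cv2.COLOR_RGB2HSV).astype(int)
    m=((hs[:,:,0]<8)|(hs[:,:,0]>172))&(hs[:,:,1]>120)&(hs[:,:,2]>60);k=np.zeros_like(m);k[roi[1]:roi[3],roi[0]:roi[2]]=1
    p=np.argwhere(m&k)[:,::-1];t=p[p[:,1]<=p[:,1].min()+3];print(f,len(p),onz(cc,t[:,0].mean(),p[:,1].min()+1.5,.312).round(4))
E
```

```text
outer 0 [ 0.5795 -0.2455  0.0657] [-0.3 -0.1  1.  -0.2 -0.8 -0.   0.4] theta 0.757 R 0.2944
outer 0.015 [ 0.5788 -0.2503  0.064 ] [-0.2 -0.1  1.  -0.2 -0.8 -0.   0.4] theta 0.767 R 0.2981
outer 0.03 [ 0.5782 -0.255   0.0622] [-0.2 -0.1  1.  -0.2 -0.8 -0.   0.4] theta 0.777 R 0.3019
outer62 0.03 [ 0.5782 -0.2553] [-0.1 -0.1  0.9 -0.3 -0.8  0.   0.5] theta 0.778 R 0.3021
inner 0.03 [ 0.576  -0.2616  0.0446] [-0.2  0.5 -0.3 -0.1  0.1] theta 0.787 R 0.3081
post top [ 0.5694 -0.2842  0.312 ]
head 0.204 [ 0.5731 -0.2473] [ 0.4  0.3 -0.7 -0.4  0.6] theta 0.747 R 0.3003
head 0.21 [ 0.5724 -0.2493] [ 0.2  0.3 -0.5 -0.3  0.5] theta 0.75 R 0.3021
scene6 98 [ 0.572 -0.246  0.312]
side6 145 [ 0.5678 -0.247   0.312 ]
```

Emit:
servo_tool([
  {"dx": -0.05, "dy": 0.25, "dz": 0, "wx": 0, "wy": 0, "wz": 0.038},
  {"dx": -0.1, "dy": 0.5, "dz": 0, "wx": 0, "wy": 0, "wz": 0.076},
  {"dx": -0.15, "dy": 0.75, "dz": 0, "wx": 0, "wy": 0, "wz": 0.114},
  {"dx": -0.2, "dy": 1, "dz": 0, "wx": 0, "wy": 0, "wz": 0.152},
  {"dx": -0.2, "dy": 1, "dz": 0, "wx": 0, "wy": 0, "wz": 0.19},
], jaw=1)

```text
time_s: 9.87
eef_pos: [0.5984, -0.3411, 0.4222]
eef_rot: [0.001, -0.108, 0.994, 0.0]
wrist_force: [-0.4, 0.9, 1.2]
opening: 0.999
grasp_force: 0.0
```

Emit:
servo_tool([
  {"dx": -0.06, "dy": 0.25, "dz": 0, "wx": 0, "wy": 0, "wz": 0.038},
  {"dx": -0.12, "dy": 0.5, "dz": 0, "wx": 0, "wy": 0, "wz": 0.076},
  {"dx": -0.18, "dy": 0.75, "dz": 0, "wx": 0, "wy": 0, "wz": 0.114},
  {"dx": -0.25, "dy": 1, "dz": 0, "wx": 0, "wy": 0, "wz": 0.152},
  {"dx": -0.25, "dy": 1, "dz": 0, "wx": 0, "wy": 0, "wz": 0.18},
])

```text
time_s: 10.28
eef_pos: [0.5724, -0.2415, 0.4219]
eef_rot: [0.001, -0.381, 0.925, -0.0]
wrist_force: [-1.0, -0.3, 0.2]
opening: 0.996
grasp_force: 0.0
```

Emit:
servo_tool([
  {"dx": 0, "dy": 0, "dz": 0, "wx": 0, "wy": 0, "wz": 0},
  {"dx": 0, "dy": 0, "dz": 0, "wx": 0, "wy": 0, "wz": 0},
  {"dx": 0, "dy": 0, "dz": 0, "wx": 0, "wy": 0, "wz": 0},
  {"dx": 0, "dy": 0, "dz": -0.1, "wx": 0, "wy": 0, "wz": 0},
  {"dx": 0, "dy": 0, "dz": -0.4, "wx": 0, "wy": 0, "wz": 0},
])

```text
time_s: 10.7
eef_pos: [0.5744, -0.2499, 0.3833]
eef_rot: [0.002, -0.374, 0.927, -0.004]
wrist_force: [0.1, 0.2, 0.7]
opening: 0.999
grasp_force: 0.0
```

Emit:
servo_tool([
  {"dx": 0, "dy": 0, "dz": -0.25, "wx": 0, "wy": 0, "wz": 0},
  {"dx": 0, "dy": 0, "dz": -0.5, "wx": 0, "wy": 0, "wz": 0},
  {"dx": 0, "dy": 0, "dz": -0.75, "wx": 0, "wy": 0, "wz": 0},
  {"dx": 0, "dy": 0, "dz": -1, "wx": 0, "wy": 0, "wz": 0},
  {"dx": 0, "dy": 0, "dz": -1, "wx": 0, "wy": 0, "wz": 0},
])

```text
time_s: 11.12
eef_pos: [0.5699, -0.2472, 0.2717]
eef_rot: [-0.003, -0.374, 0.927, 0.005]
wrist_force: [-0.4, 0.8, -1.8]
opening: 0.998
grasp_force: 0.0
```

Emit:
servo_tool([
  {"dx": 0, "dy": 0, "dz": -0.08, "wx": 0, "wy": 0, "wz": 0},
  {"dx": 0, "dy": 0, "dz": -0.08, "wx": 0, "wy": 0, "wz": 0},
  {"dx": 0, "dy": 0, "dz": -0.08, "wx": 0, "wy": 0, "wz": 0},
  {"dx": 0, "dy": 0, "dz": -0.08, "wx": 0, "wy": 0, "wz": 0},
  {"dx": 0, "dy": 0, "dz": -0.08, "wx": 0, "wy": 0, "wz": 0},
], jaw=0)

```text
time_s: 11.53
eef_pos: [0.5734, -0.249, 0.2729]
eef_rot: [0.001, -0.375, 0.927, -0.001]
wrist_force: [-0.5, 0.0, -0.6]
opening: 0.297
grasp_force: 0.0
```

Emit:
servo_tool([
  {"dx": 0, "dy": 0, "dz": 0, "wx": 0, "wy": 0, "wz": 0},
  {"dx": 0, "dy": 0, "dz": 0, "wx": 0, "wy": 0, "wz": 0},
  {"dx": 0, "dy": 0, "dz": 0, "wx": 0, "wy": 0, "wz": 0},
  {"dx": 0, "dy": 0, "dz": 0, "wx": 0, "wy": 0, "wz": 0},
  {"dx": 0, "dy": 0, "dz": 0, "wx": 0, "wy": 0, "wz": 0},
], jaw=0)

```text
time_s: 11.95
eef_pos: [0.5733, -0.2488, 0.2729]
eef_rot: [0.001, -0.375, 0.927, -0.001]
wrist_force: [-0.7, 0.1, 6.1]
opening: 0.194
grasp_force: 58.5
```

```bash
python3 -c "
from h import *
o=ctrl.get_obs();print(o['time_s'],o['eef_pos'],o['wrist_force'],o['opening'],o['grasp_force'],o['q'])"
```

```text
11.95 [ 0.57330733 -0.24881662  0.27286257] [-0.68008829  0.14086009  6.07441698] 0.19409609770813513 58.49862813949585 [-5.99074493e-01  2.58685515e-01  1.42967655e+00 -3.64800504e-05
  1.45085687e+00 -2.93843439e+00]
```

Emit:
servo_tool([
  {"dx": 0.03, "dy": -0.03, "dz": 0, "wx": 0, "wy": 0, "wz": 0},
  {"dx": 0.06, "dy": -0.065, "dz": 0, "wx": 0, "wy": 0, "wz": 0},
  {"dx": 0.06, "dy": -0.065, "dz": 0, "wx": 0, "wy": 0, "wz": 0},
  {"dx": 0.06, "dy": -0.065, "dz": 0, "wx": 0, "wy": 0, "wz": 0},
  {"dx": 0.06, "dy": -0.065, "dz": 0, "wx": 0, "wy": 0, "wz": 0},
], jaw=0)

```text
time_s: 12.37
eef_pos: [0.5794, -0.2552, 0.2729]
eef_rot: [0.001, -0.375, 0.927, -0.001]
wrist_force: [-0.4, 0.7, 5.5]
opening: 0.193
grasp_force: 58.9
```

Emit:
servo_tool([
  {"dx": 0, "dy": 0, "dz": 0, "wx": 0, "wy": 0, "wz": 0},
  {"dx": 0, "dy": 0, "dz": 0, "wx": 0, "wy": 0, "wz": 0},
  {"dx": 0, "dy": 0, "dz": 0, "wx": 0, "wy": 0, "wz": 0},
  {"dx": 0, "dy": 0, "dz": 0, "wx": 0, "wy": 0, "wz": 0},
  {"dx": 0, "dy": 0, "dz": 0, "wx": 0, "wy": 0, "wz": 0},
], jaw=1)

```text
time_s: 12.78
eef_pos: [0.5787, -0.2549, 0.2709]
eef_rot: [-0.0, -0.375, 0.927, 0.0]
wrist_force: [-0.8, -0.4, 0.3]
opening: 0.888
grasp_force: 0.0
```

Emit:
servo_tool([
  {"dx": 0, "dy": 0, "dz": 0, "wx": 0, "wy": 0, "wz": 0},
  {"dx": 0, "dy": 0, "dz": 0.25, "wx": 0, "wy": 0, "wz": 0},
  {"dx": 0, "dy": 0, "dz": 0.5, "wx": 0, "wy": 0, "wz": 0},
  {"dx": 0, "dy": 0, "dz": 0.75, "wx": 0, "wy": 0, "wz": 0},
  {"dx": 0, "dy": 0, "dz": 1, "wx": 0, "wy": 0, "wz": 0},
])

```text
time_s: 13.2
eef_pos: [0.5787, -0.2549, 0.3722]
eef_rot: [-0.0, -0.375, 0.927, 0.0]
wrist_force: [0.2, 0.6, 0.2]
opening: 1.005
grasp_force: 0.0
```

```bash
python3 - <<'E'
from h import *
o=ctrl.get_obs();print(o['time_s'],o['eef_pos'])
s,d=grab('scene','scene8'),grab('side','side8')
for f,roi in (('scene8',(195,220,235,265)),('side8',(160,200,215,250))):
    cc=load(f);hs=cv2.cvtColor(np.ascontiguousarray(cc['frame']),cv2.COLOR_RGB2HSV).astype(int)
    m=((hs[:,:,0]<8)|(hs[:,:,0]>172))&(hs[:,:,1]>120)&(hs[:,:,2]>60);k=np.zeros_like(m);k[roi[1]:roi[3],roi[0]:roi[2]]=1
    p=np.argwhere(m&k)[:,::-1];t=p[p[:,1]<=p[:,1].min()+3];x=onz(cc,t[:,0].mean(),p[:,1].min()+1.5,.312);print(f,len(p),x.round(4),np.arctan2(-.0433-x[1],.7934-x[0]))
E
```

```text
13.2 [ 0.57866843 -0.2548812   0.37224366]
scene8 95 [ 0.5806 -0.2545  0.312 ] 0.7817100115586654
side8 150 [ 0.5735 -0.2527  0.312 ] 0.760946442523742
```

Emit:
servo_tool([
  {"dx": -0.03, "dy": 0.23, "dz": 0.1, "wx": 0, "wy": 0, "wz": -0.027},
  {"dx": -0.06, "dy": 0.46, "dz": 0.1, "wx": 0, "wy": 0, "wz": -0.055},
  {"dx": -0.09, "dy": 0.69, "dz": 0.1, "wx": 0, "wy": 0, "wz": -0.08},
  {"dx": -0.12, "dy": 0.92, "dz": 0.1, "wx": 0, "wy": 0, "wz": -0.11},
  {"dx": -0.12, "dy": 0.92, "dz": 0.1, "wx": 0, "wy": 0, "wz": -0.135},
], jaw=0.6)

```text
time_s: 13.72
eef_pos: [0.5664, -0.1591, 0.3811]
eef_rot: [0.0, -0.171, 0.985, 0.001]
wrist_force: [1.7, 0.1, -0.7]
opening: 0.599
grasp_force: 0.0
```

Emit:
servo_tool([
  {"dx": -0.03, "dy": 0.23, "dz": 0, "wx": 0, "wy": 0, "wz": -0.027},
  {"dx": -0.06, "dy": 0.46, "dz": 0, "wx": 0, "wy": 0, "wz": -0.055},
  {"dx": -0.09, "dy": 0.69, "dz": 0, "wx": 0, "wy": 0, "wz": -0.08},
  {"dx": -0.12, "dy": 0.92, "dz": 0, "wx": 0, "wy": 0, "wz": -0.11},
  {"dx": -0.12, "dy": 0.92, "dz": 0, "wx": 0, "wy": 0, "wz": -0.135},
])

```text
time_s: 14.13
eef_pos: [0.5542, -0.0672, 0.381]
eef_rot: [-0.0, 0.04, 0.999, 0.001]
wrist_force: [-0.3, -0.5, -0.2]
opening: 0.603
grasp_force: 0.0
```

Emit:
servo_tool([
  {"dx": -0.03, "dy": 0.23, "dz": 0, "wx": 0, "wy": 0, "wz": -0.027},
  {"dx": -0.06, "dy": 0.46, "dz": 0, "wx": 0, "wy": 0, "wz": -0.055},
  {"dx": -0.09, "dy": 0.69, "dz": 0, "wx": 0, "wy": 0, "wz": -0.08},
  {"dx": -0.12, "dy": 0.92, "dz": 0, "wx": 0, "wy": 0, "wz": -0.11},
  {"dx": -0.12, "dy": 0.92, "dz": 0, "wx": 0, "wy": 0, "wz": -0.135},
])

```text
time_s: 14.55
eef_pos: [0.542, 0.0246, 0.3809]
eef_rot: [-0.0, 0.25, 0.968, 0.001]
wrist_force: [-0.1, 0.5, -0.6]
opening: 0.603
grasp_force: 0.0
```

Emit:
servo_tool([
  {"dx": -0.03, "dy": 0.23, "dz": 0, "wx": 0, "wy": 0, "wz": -0.027},
  {"dx": -0.06, "dy": 0.46, "dz": 0, "wx": 0, "wy": 0, "wz": -0.055},
  {"dx": -0.09, "dy": 0.69, "dz": 0, "wx": 0, "wy": 0, "wz": -0.08},
  {"dx": -0.12, "dy": 0.92, "dz": 0, "wx": 0, "wy": 0, "wz": -0.11},
  {"dx": -0.12, "dy": 0.92, "dz": 0, "wx": 0, "wy": 0, "wz": -0.139},
])

```text
time_s: 14.97
eef_pos: [0.5299, 0.1165, 0.3807]
eef_rot: [-0.001, 0.454, 0.891, 0.001]
wrist_force: [-0.3, -0.2, 0.1]
opening: 0.602
grasp_force: 0.0
```

Emit:
servo_tool([
  {"dx": -0.05, "dy": 0.25, "dz": 0, "wx": 0, "wy": 0, "wz": 0},
  {"dx": -0.1, "dy": 0.5, "dz": 0, "wx": 0, "wy": 0, "wz": 0},
  {"dx": -0.14, "dy": 0.75, "dz": 0, "wx": 0, "wy": 0, "wz": 0},
  {"dx": -0.14, "dy": 0.9, "dz": 0, "wx": 0, "wy": 0, "wz": 0},
  {"dx": -0.14, "dy": 0.9, "dz": 0, "wx": 0, "wy": 0, "wz": 0},
])

```text
time_s: 15.38
eef_pos: [0.516, 0.2056, 0.3806]
eef_rot: [-0.001, 0.452, 0.892, 0.0]
wrist_force: [-0.3, 0.1, -0.6]
opening: 0.597
grasp_force: 0.0
```

```bash
cat >> h.py <<'E'
def line(c,n,roi,z):
    hs=cv2.cvtColor(np.ascontiguousarray(c['frame']),cv2.COLOR_RGB2HSV).astype(int);H,S,V=[hs[:,:,i] for i in range(3)]
    m={'yellow':(H>20)&(H<33)&(S>120)&(V>70),'red':((H<8)|(H>172))&(S>120)&(V>60),'mark':(H>8)&(H<20)&(S>150)&(V>100),'blue':(H>100)&(H<120)&(S>140)&(V>60)}[n]
    k=np.zeros_like(m);u0,v0,u1,v1=[max(0,int(x)) for x in roi];k[v0:v1,u0:u1]=1;p=np.argwhere(m&k)[:,::-1]
    if len(p)<5: print(n,'none');return
    P=np.array([onz(c,*q,z)[:2] for q in p]);mm=P.mean(0);vt=np.linalg.svd(P-mm,full_matrices=False)[2];d=vt[0]*(-1 if vt[0][0]>0 else 1)
    print(n,len(p),'mean',mm.round(4),'deg',round(float(np.degrees(np.arctan2(d[1],d[0]))%360),1),'len',np.ptp((P-mm)@vt[0]).round(4),'wid',np.ptp((P-mm)@vt[1]).round(4),'px',p.min(0),p.max(0)); return P
E
python3 - <<'E'
from h import *
o=ctrl.get_obs();print(o['time_s'],o['eef_pos'],o['eef_rot'],o['q'],o['opening'])
c=grab('wrist','w9')
def roi(p,w): 
    u,v=proj(c,np.array(p));print(round(u),round(v)); return (u-w,v-w,u+w,v+w)
line(c,'red',roi((.52,.198,.109),55),.107)
line(c,'yellow',roi((.50,-.012,.109),55),.107)
line(c,'mark',roi((.543,.023,.081),35),.081)
E
```

```text
15.3833 [0.5160496  0.20563559 0.38058684] [-6.01254234e-04  4.51623759e-01  8.92208254e-01  2.23239834e-04] [ 1.64886906e-01  5.48355169e-02  1.45010199e+00  1.07405142e-03
  1.63736002e+00 -4.68669280e-01] 0.5972425975867646
282 178
red 792 mean [0.5191 0.1995] deg 124.9 len 0.0741 wid 0.0203 px [275 149] [291 204]
186 285
yellow 329 mean [ 0.4791 -0.0077] deg 107.9 len 0.0326 wid 0.0308 px [164 263] [187 284]
227 274
mark 25 mean [0.5493 0.0224] deg 120.0 len 0.0399 wid 0.0061 px [229 265] [234 288]
```

Emit:
servo_tool([
  {"dx": 0, "dy": -0.01, "dz": -0.25, "wx": 0, "wy": 0, "wz": 0},
  {"dx": 0, "dy": -0.01, "dz": -0.5, "wx": 0, "wy": 0, "wz": 0},
  {"dx": 0, "dy": -0.01, "dz": -0.75, "wx": 0, "wy": 0, "wz": 0},
  {"dx": 0, "dy": -0.01, "dz": -1, "wx": 0, "wy": 0, "wz": 0},
  {"dx": 0, "dy": -0.01, "dz": -1, "wx": 0, "wy": 0, "wz": 0},
])

```text
time_s: 15.85
eef_pos: [0.514, 0.2003, 0.2753]
eef_rot: [-0.004, 0.454, 0.891, -0.003]
wrist_force: [-0.1, -0.3, -0.8]
opening: 0.601
grasp_force: 0.0
```

Emit:
servo_tool([
  {"dx": 0, "dy": 0, "dz": -0.25, "wx": 0, "wy": 0, "wz": 0},
  {"dx": 0, "dy": 0, "dz": -0.5, "wx": 0, "wy": 0, "wz": 0},
  {"dx": 0, "dy": 0, "dz": -0.75, "wx": 0, "wy": 0, "wz": 0},
  {"dx": 0, "dy": 0, "dz": -1, "wx": 0, "wy": 0, "wz": 0},
  {"dx": 0, "dy": 0, "dz": -1, "wx": 0, "wy": 0, "wz": 0},
])

```text
time_s: 16.27
eef_pos: [0.5143, 0.2007, 0.1773]
eef_rot: [-0.003, 0.453, 0.891, -0.002]
wrist_force: [-0.4, -0.2, -1.2]
opening: 0.602
grasp_force: 0.0
```

Emit:
servo_tool([
  {"dx": 0, "dy": 0, "dz": -0.2, "wx": 0, "wy": 0, "wz": 0},
  {"dx": 0, "dy": 0, "dz": -0.4, "wx": 0, "wy": 0, "wz": 0},
  {"dx": 0, "dy": 0, "dz": -0.6, "wx": 0, "wy": 0, "wz": 0},
  {"dx": 0, "dy": 0, "dz": -0.8, "wx": 0, "wy": 0, "wz": 0},
  {"dx": 0, "dy": 0, "dz": -0.97, "wx": 0, "wy": 0, "wz": 0},
])

```text
time_s: 16.68
eef_pos: [0.5183, 0.2017, 0.0856]
eef_rot: [0.001, 0.453, 0.891, 0.001]
wrist_force: [-0.2, -0.6, -0.3]
opening: 0.602
grasp_force: 0.0
```

Emit:
servo_tool([
  {"dx": 0, "dy": 0, "dz": 0, "wx": 0, "wy": 0, "wz": 0},
  {"dx": 0, "dy": 0, "dz": 0, "wx": 0, "wy": 0, "wz": 0},
  {"dx": 0, "dy": 0, "dz": 0, "wx": 0, "wy": 0, "wz": 0},
  {"dx": 0, "dy": 0, "dz": 0, "wx": 0, "wy": 0, "wz": 0},
  {"dx": 0, "dy": 0, "dz": 0, "wx": 0, "wy": 0, "wz": 0},
], jaw=0)

```text
time_s: 17.1
eef_pos: [0.5182, 0.2019, 0.0864]
eef_rot: [0.001, 0.453, 0.891, 0.001]
wrist_force: [-0.8, -2.4, 5.7]
opening: 0.214
grasp_force: 60.1
```

Emit:
servo_tool([
  {"dx": 0, "dy": 0, "dz": 0, "wx": 0, "wy": 0, "wz": 0},
  {"dx": 0, "dy": 0, "dz": 0, "wx": 0, "wy": 0, "wz": 0},
  {"dx": 0, "dy": 0, "dz": 0, "wx": 0, "wy": 0, "wz": 0},
  {"dx": 0, "dy": 0, "dz": 0, "wx": 0, "wy": 0, "wz": 0},
  {"dx": 0, "dy": 0, "dz": 0, "wx": 0, "wy": 0, "wz": 0},
], jaw=0)

```text
time_s: 17.52
eef_pos: [0.5182, 0.2019, 0.0864]
eef_rot: [0.001, 0.453, 0.891, 0.001]
wrist_force: [-2.1, -2.4, 7.6]
opening: 0.22
grasp_force: 60.2
```

Emit:
servo_tool([
  {"dx": -0.068, "dy": -0.054, "dz": 0, "wx": 0, "wy": 0, "wz": 0.0333},
  {"dx": -0.13, "dy": -0.115, "dz": 0, "wx": 0, "wy": 0, "wz": 0.0667},
  {"dx": -0.186, "dy": -0.182, "dz": 0, "wx": 0, "wy": 0, "wz": 0.1},
  {"dx": -0.234, "dy": -0.255, "dz": 0, "wx": 0, "wy": 0, "wz": 0.1333},
  {"dx": -0.274, "dy": -0.332, "dz": 0, "wx": 0, "wy": 0, "wz": 0.1667},
], jaw=0)

```text
time_s: 17.93
eef_pos: [0.4907, 0.1689, 0.0864]
eef_rot: [0.002, 0.204, 0.979, 0.001]
wrist_force: [-1.1, -0.9, 5.7]
opening: 0.222
grasp_force: 60.1
```

Emit:
servo_tool([
  {"dx": -0.032, "dy": -0.081, "dz": 0, "wx": 0, "wy": 0, "wz": 0.0333},
  {"dx": -0.056, "dy": -0.165, "dz": 0, "wx": 0, "wy": 0, "wz": 0.0667},
  {"dx": -0.07, "dy": -0.251, "dz": 0, "wx": 0, "wy": 0, "wz": 0.1},
  {"dx": -0.075, "dy": -0.3, "dz": 0, "wx": 0, "wy": 0, "wz": 0.12},
  {"dx": -0.075, "dy": -0.3, "dz": 0, "wx": 0, "wy": 0, "wz": 0.12},
], jaw=0)

```text
time_s: 18.35
eef_pos: [0.4833, 0.1383, 0.0864]
eef_rot: [0.002, 0.018, 1.0, 0.0]
wrist_force: [-3.2, -0.7, 7.4]
opening: 0.221
grasp_force: 59.4
```

Emit:
servo_tool([
  {"dx": 0, "dy": -0.04, "dz": 0, "wx": 0, "wy": 0, "wz": 0.015},
  {"dx": 0, "dy": -0.08, "dz": 0, "wx": 0, "wy": 0, "wz": 0.03},
  {"dx": 0, "dy": -0.11, "dz": 0, "wx": 0, "wy": 0, "wz": 0.043},
  {"dx": 0, "dy": -0.13, "dz": 0, "wx": 0, "wy": 0, "wz": 0.049},
  {"dx": 0, "dy": -0.13, "dz": 0, "wx": 0, "wy": 0, "wz": 0.049},
], jaw=0)

```text
time_s: 18.77
eef_pos: [0.4836, 0.1264, 0.0864]
eef_rot: [0.002, -0.057, 0.998, 0.001]
wrist_force: [-1.3, 2.7, 6.0]
opening: 0.222
grasp_force: 59.7
```

Emit:
servo_tool([
  {"dx": 0, "dy": -0.02, "dz": 0, "wx": 0, "wy": 0, "wz": 0.003},
  {"dx": 0, "dy": -0.03, "dz": 0, "wx": 0, "wy": 0, "wz": 0.006},
  {"dx": 0, "dy": -0.03, "dz": 0, "wx": 0, "wy": 0, "wz": 0.006},
  {"dx": 0, "dy": -0.03, "dz": 0, "wx": 0, "wy": 0, "wz": 0.006},
  {"dx": 0, "dy": -0.03, "dz": 0, "wx": 0, "wy": 0, "wz": 0.006},
], jaw=0)

```text
time_s: 19.18
eef_pos: [0.4836, 0.1261, 0.0864]
eef_rot: [0.003, -0.066, 0.998, 0.003]
wrist_force: [0.4, 15.1, 5.6]
opening: 0.217
grasp_force: 62.5
```

```bash
python3 -c "
from h import *
o=ctrl.get_obs();print(o['time_s'],o['eef_pos'],o['wrist_force'],o['torque'],o['eef_rot'])"
```

```text
19.1833 [0.48361827 0.1260915  0.0864282 ] [ 0.36027478 15.09038875  5.62225559] [ 2.24671584  0.03080112 -0.83809192] [ 0.00250539 -0.06552004  0.99784387  0.00290751]
```

Emit:
servo_tool([
  {"dx": 0, "dy": 0.02, "dz": 0, "wx": 0, "wy": 0, "wz": 0},
  {"dx": 0, "dy": 0.02, "dz": 0, "wx": 0, "wy": 0, "wz": 0},
  {"dx": 0, "dy": 0.02, "dz": 0, "wx": 0, "wy": 0, "wz": 0},
  {"dx": 0, "dy": 0.02, "dz": 0, "wx": 0, "wy": 0, "wz": 0},
  {"dx": 0, "dy": 0.02, "dz": 0, "wx": 0, "wy": 0, "wz": 0},
], jaw=0.6)

```text
time_s: 19.6
eef_pos: [0.482, 0.1245, 0.0844]
eef_rot: [0.0, -0.066, 0.998, -0.0]
wrist_force: [-0.5, -0.4, 0.2]
opening: 0.6
grasp_force: 0.0
```

Emit:
servo_tool([
  {"dx": 0, "dy": 0, "dz": 0.2, "wx": 0, "wy": 0, "wz": 0},
  {"dx": 0, "dy": 0, "dz": 0.4, "wx": 0, "wy": 0, "wz": 0},
  {"dx": 0, "dy": 0, "dz": 0.6, "wx": 0, "wy": 0, "wz": 0},
  {"dx": 0, "dy": 0, "dz": 0.8, "wx": 0, "wy": 0, "wz": 0},
  {"dx": 0, "dy": 0, "dz": 1, "wx": 0, "wy": 0, "wz": 0},
])

```text
time_s: 20.02
eef_pos: [0.4818, 0.1245, 0.1851]
eef_rot: [-0.0, -0.066, 0.998, -0.0]
wrist_force: [-0.3, -0.1, 0.3]
opening: 0.597
grasp_force: 0.0
```

Emit:
servo_tool([
  {"dx": 0.03, "dy": -0.2, "dz": 0.3, "wx": 0, "wy": 0, "wz": -0.015},
  {"dx": 0.06, "dy": -0.4, "dz": 0.6, "wx": 0, "wy": 0, "wz": -0.03},
  {"dx": 0.1, "dy": -0.6, "dz": 0.9, "wx": 0, "wy": 0, "wz": -0.045},
  {"dx": 0.1, "dy": -0.8, "dz": 1, "wx": 0, "wy": 0, "wz": -0.06},
  {"dx": 0.1, "dy": -0.8, "dz": 1, "wx": 0, "wy": 0, "wz": -0.07},
])

```text
time_s: 20.43
eef_pos: [0.494, 0.0414, 0.2883]
eef_rot: [0.003, 0.046, 0.999, -0.001]
wrist_force: [1.3, 0.4, 0.2]
opening: 0.601
grasp_force: 0.0
```

```bash
python3 - <<'E'
from h import *
o=ctrl.get_obs();print(o['time_s'],o['eef_pos'],o['eef_rot'],o['opening'])
c=grab('wrist','w10')
def roi(p,w): 
    u,v=proj(c,np.array(p));print(round(u),round(v)); return (u-w,v-w,u+w,v+w)
line(c,'red',roi((.489,.126,.109),50),.107)
line(c,'yellow',roi((.50,-.012,.109),60),.107)
P=line(c,'mark',roi((.543,.023,.081),45),.081)
h=np.array([.5815,-.0199]); d=P-h; print('mark median angle from hub',np.degrees(np.median(np.arctan2(d[:,1],d[:,0]))),'r',np.hypot(*d.T).min(),np.hypot(*d.T).max())
# dial centre: white circle
hs=cv2.cvtColor(np.ascontiguousarray(c['frame']),cv2.COLOR_RGB2HSV).astype(int)
m=((hs[:,:,1]<45)&(hs[:,:,2]>150)).astype(np.uint8);u,v=proj(c,np.array([.5815,-.02,.076]));print('hub px',u,v,proj(c,np.array([.5815,-.02,.114])))
E
```

```text
20.4333 [0.49404678 0.04144989 0.28829384] [ 0.00344149  0.04596813  0.99893629 -0.00117242] 0.6007376684738922
366 172
red 1532 mean [0.4852 0.125 ] deg 185.6 len 0.0751 wid 0.0228 px [350 133] [377 205]
234 195
yellow 1377 mean [ 0.5008 -0.0118] deg 174.7 len 0.0747 wid 0.0567 px [223 161] [278 230]
272 222
mark 346 mean [0.5438 0.0223] deg 128.7 len 0.0409 wid 0.0245 px [255 207] [288 238]
mark median angle from hub 132.13113837833325 r 0.031662931813679074 0.07278896882628949
hub px 240.19961932493183 253.7612718782746 [235.60808813 268.17157106]
```

```bash
python3 - <<'E'
from h import *
from scipy.optimize import least_squares
for fn in ('w10','w6'):
  c=load(fn);g=cv2.GaussianBlur(cv2.cvtColor(np.ascontiguousarray(c['frame']),cv2.COLOR_RGB2GRAY).astype(np.float32),(0,0),.8)
  for nm,ctr in (('Y',(.581,-.02)),('R',(.566,.134))):
    pts=[]
    for t in np.radians(range(0,360,5)):
        rr=np.arange(.042,.058,.0004)
        uv=np.array([proj(c,np.array([ctr[0]+q*np.cos(t),ctr[1]+q*np.sin(t),.076])) for q in rr]).astype(np.float32)
        I=cv2.remap(g,uv[:,0].reshape(1,-1),uv[:,1].reshape(1,-1),cv2.INTER_LINEAR)[0];d=np.gradient(I);k=d.argmin()
        if d[k]<-6: pts.append([ctr[0]+rr[k]*np.cos(t),ctr[1]+rr[k]*np.sin(t)])
    P=np.array(pts);f=least_squares(lambda p:np.hypot(*(P-p[:2]).T)-p[2],(*ctr,.05),loss='cauchy',f_scale=.0008)
    r=np.hypot(*(P-f.x[:2]).T)-f.x[2];print(fn,nm,len(P),f.x.round(4),'inl',(abs(r)<.0015).sum())
  hs=cv2.cvtColor(np.ascontiguousarray(c['frame']),cv2.COLOR_RGB2HSV).astype(int)
  u,v=proj(c,np.array([.5435,.0225,.081]));m=(hs[:,:,0]>8)&(hs[:,:,0]<20)&(hs[:,:,1]>150)&(hs[:,:,2]>100)
  p=np.argwhere(m)[:,::-1];p=p[np.hypot(*(p-[u,v]).T)<35]
  P=np.array([onz(c,*q,.081)[:2] for q in p]);h=f0=None
  for t in (126,128,130,132,134):
    a=np.radians(t);e=np.array([np.cos(a),np.sin(a)]);n=np.array([-e[1],e[0]]);D=P-[.5805,-.0195];L=D@e;W=D@n
    st=(L<.058);print(t,'stem mid W by L',[round(float(1e3*W[(L>l)&(L<=l+.006)].mean()),1) for l in np.arange(.032,.072,.006) if ((L>l)&(L<=l+.006)).any()])
E
```

```text
w10 Y 50 [ 0.581  -0.0203  0.05  ] inl 44
w10 R 49 [0.5654 0.1343 0.0499] inl 45
126 stem mid W by L [3.7, 4.6, 4.9, 5.2, 6.5, 5.9, 4.0]
128 stem mid W by L [2.5, 3.2, 3.3, 3.3, 3.7, 3.5, 2.8]
130 stem mid W by L [1.3, 1.8, 1.6, 1.5, 1.6, 1.2, 0.3]
132 stem mid W by L [-0.0, 0.3, -0.0, -0.4, -1.4, -1.3, -0.9]
134 stem mid W by L [-1.3, -1.2, -1.6, -2.2, -3.6, -3.7, -2.8]
w6 Y 50 [ 0.5806 -0.0206  0.0506] inl 44
w6 R 60 [0.5651 0.1341 0.0503] inl 54
126 stem mid W by L [4.0, 4.4, 4.7, 5.3, 5.8, 6.2, 4.3]
128 stem mid W by L [2.8, 2.9, 3.0, 3.4, 3.6, 3.8, 2.4]
130 stem mid W by L [1.6, 1.5, 1.4, 1.5, 1.6, 1.1, 1.1]
132 stem mid W by L [0.3, 0.1, -0.2, -0.3, -0.5, -1.5, -0.4]
134 stem mid W by L [-0.9, -1.6, -1.7, -2.3, -2.4, -4.0, -2.3]
```

Emit:
servo_tool([
  {"dx": 0.02, "dy": -0.3, "dz": 0, "wx": 0, "wy": 0, "wz": 0},
  {"dx": 0.044, "dy": -0.563, "dz": 0, "wx": 0, "wy": 0, "wz": 0},
  {"dx": 0.044, "dy": -0.563, "dz": -0.2, "wx": 0, "wy": 0, "wz": 0},
  {"dx": 0.044, "dy": -0.563, "dz": -0.5, "wx": 0, "wy": 0, "wz": 0},
  {"dx": 0.044, "dy": -0.563, "dz": -0.8, "wx": 0, "wy": 0, "wz": 0},
], jaw=0.6)

```text
time_s: 20.9
eef_pos: [0.4966, -0.012, 0.2037]
eef_rot: [0.001, 0.044, 0.999, -0.0]
wrist_force: [0.4, -0.7, -0.3]
opening: 0.599
grasp_force: 0.0
```

Emit:
servo_tool([
  {"dx": 0, "dy": 0, "dz": -0.1, "wx": 0, "wy": 0, "wz": 0},
  {"dx": 0, "dy": 0, "dz": -0.1, "wx": 0, "wy": 0, "wz": 0},
  {"dx": 0, "dy": 0, "dz": -0.1, "wx": 0, "wy": 0, "wz": 0},
  {"dx": 0, "dy": 0, "dz": -0.1, "wx": 0, "wy": 0, "wz": 0},
  {"dx": 0, "dy": 0, "dz": -0.1, "wx": 0, "wy": 0, "wz": 0},
])

```text
time_s: 21.32
eef_pos: [0.4976, -0.0117, 0.1963]
eef_rot: [0.002, 0.043, 0.999, -0.0]
wrist_force: [0.0, 0.4, 0.3]
opening: 0.597
grasp_force: 0.0
```

Position is on target, so I'll go down and grip.

Emit:
servo_tool([
  {"dx": 0, "dy": 0, "dz": -0.25, "wx": 0, "wy": 0, "wz": 0},
  {"dx": 0, "dy": 0, "dz": -0.5, "wx": 0, "wy": 0, "wz": 0},
  {"dx": 0, "dy": 0, "dz": -0.75, "wx": 0, "wy": 0, "wz": 0},
  {"dx": 0, "dy": 0, "dz": -0.95, "wx": 0, "wy": 0, "wz": 0},
  {"dx": 0, "dy": 0, "dz": -1, "wx": 0, "wy": 0, "wz": 0},
])

```text
time_s: 21.73
eef_pos: [0.495, -0.0111, 0.0924]
eef_rot: [-0.002, 0.043, 0.999, 0.0]
wrist_force: [-0.9, 0.3, -0.2]
opening: 0.602
grasp_force: 0.0
```

Emit:
servo_tool([
  {"dx": 0, "dy": 0, "dz": -0.1, "wx": 0, "wy": 0, "wz": 0},
  {"dx": 0, "dy": 0, "dz": -0.1, "wx": 0, "wy": 0, "wz": 0},
  {"dx": 0, "dy": 0, "dz": -0.1, "wx": 0, "wy": 0, "wz": 0},
  {"dx": 0, "dy": 0, "dz": -0.1, "wx": 0, "wy": 0, "wz": 0},
  {"dx": 0, "dy": 0, "dz": -0.1, "wx": 0, "wy": 0, "wz": 0},
], jaw=0)

```text
time_s: 22.15
eef_pos: [0.4968, -0.0116, 0.0851]
eef_rot: [0.001, 0.044, 0.999, -0.0]
wrist_force: [-0.1, 0.6, -2.0]
opening: 0.22
grasp_force: 60.3
```

Emit:
servo_tool([
  {"dx": 0, "dy": 0, "dz": 0, "wx": 0, "wy": 0, "wz": 0},
  {"dx": 0, "dy": 0, "dz": 0, "wx": 0, "wy": 0, "wz": 0},
  {"dx": 0, "dy": 0, "dz": 0, "wx": 0, "wy": 0, "wz": 0},
  {"dx": 0, "dy": 0, "dz": 0, "wx": 0, "wy": 0, "wz": 0},
  {"dx": 0, "dy": 0, "dz": 0, "wx": 0, "wy": 0, "wz": 0},
], jaw=0)

```text
time_s: 22.57
eef_pos: [0.4969, -0.0116, 0.085]
eef_rot: [0.001, 0.043, 0.999, -0.0]
wrist_force: [-1.6, 1.1, 6.1]
opening: 0.222
grasp_force: 61.4
```

Emit:
servo_tool([
  {"dx": 0.013, "dy": 0.088, "dz": 0, "wx": 0, "wy": 0, "wz": -0.0333},
  {"dx": 0.036, "dy": 0.173, "dz": 0, "wx": 0, "wy": 0, "wz": -0.0667},
  {"dx": 0.068, "dy": 0.256, "dz": 0, "wx": 0, "wy": 0, "wz": -0.1},
  {"dx": 0.108, "dy": 0.335, "dz": 0, "wx": 0, "wy": 0, "wz": -0.1333},
  {"dx": 0.157, "dy": 0.409, "dz": 0, "wx": 0, "wy": 0, "wz": -0.1667},
], jaw=0)

```text
time_s: 22.98
eef_pos: [0.5121, 0.0293, 0.085]
eef_rot: [0.0, 0.303, 0.953, -0.001]
wrist_force: [-4.6, -2.5, 7.5]
opening: 0.219
grasp_force: 61.7
```

Emit:
servo_tool([
  {"dx": 0.055, "dy": 0.069, "dz": 0, "wx": 0, "wy": 0, "wz": -0.0333},
  {"dx": 0.096, "dy": 0.112, "dz": 0, "wx": 0, "wy": 0, "wz": -0.0556},
  {"dx": 0.127, "dy": 0.14, "dz": 0, "wx": 0, "wy": 0, "wz": -0.0711},
  {"dx": 0.127, "dy": 0.14, "dz": 0, "wx": 0, "wy": 0, "wz": -0.0711},
  {"dx": 0.127, "dy": 0.14, "dz": 0, "wx": 0, "wy": 0, "wz": -0.0711},
], jaw=0)

```text
time_s: 23.4
eef_pos: [0.5249, 0.0435, 0.085]
eef_rot: [0.0, 0.405, 0.914, -0.0]
wrist_force: [-3.4, 0.2, 7.3]
opening: 0.224
grasp_force: 62.0
```

Emit:
servo_tool([
  {"dx": 0, "dy": 0, "dz": 0, "wx": 0, "wy": 0, "wz": 0},
  {"dx": 0, "dy": 0, "dz": 0, "wx": 0, "wy": 0, "wz": 0},
  {"dx": 0, "dy": 0, "dz": 0, "wx": 0, "wy": 0, "wz": 0},
  {"dx": 0, "dy": 0, "dz": 0, "wx": 0, "wy": 0, "wz": 0},
  {"dx": 0, "dy": 0, "dz": 0, "wx": 0, "wy": 0, "wz": 0},
], jaw=0.6)

```text
time_s: 23.82
eef_pos: [0.5247, 0.0434, 0.0841]
eef_rot: [-0.0, 0.405, 0.914, -0.0]
wrist_force: [0.1, -1.1, 0.4]
opening: 0.597
grasp_force: 0.0
```

Emit:
servo_tool([
  {"dx": 0, "dy": 0, "dz": 0.2, "wx": 0, "wy": 0, "wz": 0},
  {"dx": 0, "dy": 0, "dz": 0.4, "wx": 0, "wy": 0, "wz": 0},
  {"dx": 0, "dy": 0, "dz": 0.6, "wx": 0, "wy": 0, "wz": 0},
  {"dx": 0, "dy": 0, "dz": 0.8, "wx": 0, "wy": 0, "wz": 0},
  {"dx": 0, "dy": 0, "dz": 1, "wx": 0, "wy": 0, "wz": 0},
])

```text
time_s: 24.23
eef_pos: [0.5246, 0.0434, 0.1851]
eef_rot: [-0.0, 0.405, 0.914, -0.0]
wrist_force: [1.2, -0.4, 0.4]
opening: 0.596
grasp_force: 0.0
```

Emit:
servo_tool([
  {"dx": 0, "dy": 0, "dz": 0.3, "wx": 0, "wy": 0, "wz": 0},
  {"dx": 0, "dy": 0, "dz": 0.6, "wx": 0, "wy": 0, "wz": 0},
  {"dx": 0, "dy": 0, "dz": 0.9, "wx": 0, "wy": 0, "wz": 0},
  {"dx": 0, "dy": 0, "dz": 1, "wx": 0, "wy": 0, "wz": 0},
  {"dx": 0, "dy": 0, "dz": 1, "wx": 0, "wy": 0, "wz": 0},
])

```text
time_s: 24.65
eef_pos: [0.5265, 0.0432, 0.2876]
eef_rot: [0.003, 0.405, 0.914, 0.001]
wrist_force: [0.1, -0.6, -0.1]
opening: 0.601
grasp_force: 0.0
```

```bash
python3 - <<'E'
from h import *
o=ctrl.get_obs();print(o['time_s'],o['eef_pos'],o['eef_rot'])
c=grab('wrist','w11')
def roi(p,w): 
    u,v=proj(c,np.array(p));print(round(u),round(v)); return (u-w,v-w,u+w,v+w)
h=np.array([.581,-.0204])
for n,p,z in (('yellow',(.53,.038,.109),.107),('mark',(.5435,.0225,.081),.081),('red',(.489,.126,.109),.107),('blue',(.4895,.3404,.107),.107)):
    P=line(c,n,roi(p,60),z)
    if P is not None and n in('yellow','mark'): d=P.mean(0)-h;print('  from hub',np.degrees(np.arctan2(d[1],d[0])),np.hypot(*d))
E
```

```text
24.65 [0.52645267 0.0431885  0.28760863] [3.10507941e-03 4.04926592e-01 9.14343513e-01 8.68545896e-04]
282 190
yellow 1293 mean [0.5274 0.04  ] deg 131.8 len 0.0746 wid 0.0204 px [272 153] [292 223]
  from hub 131.6169867341173 0.08076458832247445
282 202
mark 30 mean [0.5364 0.0302] deg 220.5 len 0.0239 wid 0.0093 px [271 189] [292 197]
  from hub 131.3631847207237 0.06747755387189344
312 96
red 1754 mean [0.4866 0.1259] deg 185.4 len 0.0745 wid 0.0214 px [276  63] [344 125]
491 -106
blue none
```

The yellow lever is at 131.7° and the mark at about 131°. The red lever sits at 185.4° against its stop, and closed is 185.6°. I'll do one last check that the lamp, car and blue lever haven't moved, then hand in.

```bash
python3 - <<'E'
from h import *
s=grab('scene','scene9');r=(180,120,360,320)
for f in ('scene0','scene8','scene9'): print(f,[b[1] for b in blobs(load(f),'blue',r,60)],[b[1] for b in blobs(load(f),'green',r,60)])
print(ctrl.get_obs()['wrist_force'],workorder.hand_in())
E
```

```text
scene0 [[313.0, 145.4], [316.0, 218.7], [212.3, 283.9], [229.6, 288.8]] [[213.5, 244.0]]
scene8 [[313.0, 145.4], [314.4, 219.6]] []
scene9 [[312.9, 145.3], [314.3, 219.6]] []
the job is handed in; nothing more can be done
[ 0.55740101 -0.3655135  -0.76595439] None
```

The job is handed in, with no verdict returned: lamp measured within about 5 mm of the stand's middle, red lever closed against its stop, then yellow within about 1° of the mark; the blue lever is unmoved, but my last colour check no longer picked up the car (shaded by the lamp) or the can (behind its head), so those two were not re-checked.

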